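# Aim the bath lamp at the tweezers and switch it on

### The arm

A 6-joint arm with a two-finger parallel gripper is mounted at the origin on the work surface. World frame = base frame: x ahead of the robot, y to its left, z up, the work surface at z = 0. Lengths are in m, angles in rad, forces in N, time in s.
With the tool pointing down it reaches from about 0.375 to 0.925 m from the base axis. Payload 5.7 kg.
Tool frame: the origin (TCP) lies on the centre line of the jaws, within the pads' length; the fingertips stand 11 mm ahead of it and the grasp point (between the pads) lies 8 mm behind it (env.nose_length is the z of the fingertips in the tool frame, in m); z points along the fingers, y is the direction in which the jaws open and shut (so a half turn about z gives the same grasp; the last joint's range is limited). The gripper opens to 85 mm and grips with 20 to 120 N. Pads are 22 mm wide; open, the fingers measure 114 mm over their backs; the gripper's body (76 mm by 85 mm) begins 54 mm behind the grasp point. The pads swing forward as they close: fully open they stand 13 mm farther back than shut.
Start: joints at [-1.263, 0.359, 1.51, -0, 1.272, -0.115], TCP at [0.246, -0.547, 0.242] pointing down, gripper open.
Joint ranges: [-2.97, 2.97], [-1.01, 2.36], [0.21, 2.38], [-0.96, 4.11], [0.2, 2.71], [-2.98, 2.98]. Speed limits (rad/s): [2.39, 2.39, 3.14, 3.14, 3.14, 3.14].

### API

Orientations are given as a rotation vector (axis times angle).
In Python, from plant import env, vision gives the robot as it stands.
- The arm moves only by the tool step_arm, never from a script. Its argument "targets" is a list of rows, each a list of 4 numbers: the shift along the tool's x, y, z in m, then the turn about the tool's z in rad. A call has 1 to 12 rows; each row shifts and turns the commanded pose from where the row before left it, along the tool's axes as they then stand; what a row does not reach is not made up. A row lasts 1/10 s, in which the tool goes at most 50 mm and 8.59 degrees, less where a joint would pass 70% of its speed; a pose out of reach is approached as far as the arm can. A call is refused whole if a number of a shift passes 0.05 or a number of a turn 0.15, either way. A call with a gripper value outside its range is refused whole. "claw" is the opening in per cent of the stroke, from 0 (shut) to 100 (fully open), set as the call begins (left out, the last holds). The fingers move at their own pace and stop on an object; "squeeze" is the grip in N (left out, the last holds). Time passes only in rows, so rows that do not move let the fingers close. It gives the time, the measured TCP pose, the force and the opening at its end, in the units of the state.
- env.sense(): the state, without advancing time (a new reading comes with each control period).
- vision.read_camera(name): name is "side" or "top"; returns (picture, depth): 384x512x3 uint8, red, green, blue; 384x512 float32, m along the optical axis (not along the pixel's ray), 0 where there is no reading.
- vision.camera_info(name): a dict with "fx", "fy", "cx", "cy" (pixels), "k1" (the pictures are not rectified: a ray, as slopes to the right and down, at radius r is drawn at 1 + k1 r^2 times it, then the intrinsics apply), "xyz" and "orientation" of the camera in the world. Camera axes: x right, y down, z forward; pixel columns grow to the right and rows downward; lengths in m; the calibration is good to about 2 mm. A picture is of the moment at which its call begins. camera_info takes no time and is no camera call.
- env.close_job(): hands the job in, once; it reports no verdict.
The state is a dict: "t": time; "joint_pos": joint angles; "qvel": joint speeds; "joint_efforts": joint torques, N m; "eef_pos": TCP position; "eef_rot": TCP orientation; "ft_force": force on the tool from outside, world axes, zero at the start; "torque": the same for the moment, N m; "opening": finger opening in m.
Only numpy, scipy, OpenCV 4.12 (cv2) and the standard library are available. Lean on these libraries where they do the work, as an engineer would, in place of code of your own. Each camera call takes 0.05 s, during which the arm holds its last target.

### The job

Turn and tilt the head of the little bath lamp so that the centre of its beam will fall on the middle of the tweezers and stays there once you let go, and slide the small switch in its base fully home towards the post to put it on. Leave the tweezers and the other things on the shelf where they are.

Things in the scene. Friction and masses are not known exactly. Their poses are not given: they have to be found in the camera images.
- lamp_base: Grey plastic battery base of the lamp, screwed to the shelf: 270 long x 80 wide x 35 mm high. Origin at shelf level on the axis of the upright post (32 mm thick), which is the swivel axis. z up; the base runs from x = +55 to -215 mm in its own frame: -x is the long end, with the switch.
- recess (a point): Centre of the floor of the switch's recess in the top of lamp_base, on its centre line 160 mm from the post axis (own x = -160 mm, 29 mm above the shelf). The recess is 58 mm long (along x of lamp_base), 40 mm wide, 6 mm deep, open at the top. Axes as lamp_base.
- lamp_head: Aluminium drum, 100 mm diameter, 44 mm thick: the lamp's head. Origin: its centre, 190 mm above the shelf, where swivel axis (vertical, post) and tilt axis (own y) cross. Own x is the drum's axis; beam leaves along -x (lens face x = -22 mm, finned back x = +22 mm); z is up when level. Balanced in a steel yoke. Stiff joints: swivel 0.3, tilt 0.2 N m; let go after a push it springs back about 0.1 rad.
- knob_a (a point): Middle of one of two black knobs (30 mm diameter, 29 mm long) on the tilt axis outside the yoke's arms, on the head's +y side, 63 to 92 mm from the swivel axis, 190 mm above the shelf. Knobs and yoke turn with the swivel, not with the tilt, and do not turn by themselves. Swivel range 2.9 rad either way from the beam pointing over the switch end.
- knob_b (a point): Middle of the same knob on the head's -y side. The yoke's two arms are 6 mm thick, 24 mm wide, stand 60 mm either side of the swivel axis along the head's y, and end 210 mm above the shelf; their crossbar lies below the drum, 116 to 122 mm up. The tilt goes from 0.6 rad up to 1.2 rad down.
- switch_top (a point): Centre of the top of the switch's slider: a white plastic ridge 8 mm long (along the slide), 30 mm wide and 5.5 mm high, flush in the recess of the base (never standing above it). Off: 9 mm from the recess's centre towards the post, so that about 34 mm of the recess lie free on the side away from the post, for a fingertip to enter. On: 12 mm nearer the post.
- lamp_switch (a joint): Travel of the switch's slider in m: 0 off, 0.012 fully on (towards the post, +x of lamp_base). It stays where it is left; about 2 N move it.
- tweezers_mid (a point): Middle of the steel tweezers, lying flat and loose on the shelf beside the lamp, left or right of it: 98 mm long, up to 20 mm wide, 5 mm high, 30 g. This point is 2.5 mm above the shelf.
- soap_holder: Oval green soap holder, 145 x 85 x 14 mm, with a white soap bar on it (36 mm high in all); loose; on the other side of the lamp than the tweezers. Origin under its centre. Leave alone.
- lota: Polished steel lota (round water pot), 110 mm in diameter, 95 mm high, loose. Origin under its centre. Leave alone.
- bottle: Glass bottle with white twist cap, 56 mm in diameter, 150 mm high, loose. Origin under its centre. Leave alone.
- mug: Yellow plastic mug, 90 mm in diameter, 100 mm high, loose. Origin under its centre. Leave alone.

How it is judged:
By the outcome, as a careful person would: the job done as asked, in the order asked, and still so for the second after the job is handed in, with the robot touching nothing.
It also fails if it takes over 72 s, if anything falls off the work surface, if the arm or the gripper's body presses on something with over 40 N, if the wrist force passes 120 N, or if a joint passes its speed limit or range.

## Working session

There is one attempt and no reset: what is moved stays moved. The work goes in short steps, Python scripts to look and compute and a tool call to move; the robot and the scene stay as the last step left them, time stands still between calls to the robot, and variables do not carry over. Pictures are saved under pics/ and viewed, and the job is handed in when it is done.

Besides the shell and the picture viewer there is one more tool, called after ">>>" in YAML: its name, and indented under it one key for each argument. step_arm: Moves the arm, as the interface text tells. Its arguments: {"type":"object","properties":{"targets":{"type":"array","items":{"type":"array","items":{"type":"number"}}},"claw":{"type":"number"},"squeeze":{"type":"number"}},"required":["targets"]}

```bash
ls; mkdir -p pics
python3 - <<'E'
from plant import env, vision
import cv2, numpy as np
for n in ("side","top"):
    p,d=vision.read_camera(n)
    np.savez(f"{n}0.npz",p=p,d=d)
    cv2.imwrite(f"pics/{n}0.png",cv2.resize(p[:,:,::-1],(768,576),interpolation=cv2.INTER_CUBIC))
    print(n,vision.camera_info(n))
print(env.sense(), env.nose_length)
E
```

```text
pics
side {'fx': 399.8960801041621, 'fy': 399.8960801041621, 'cx': 263.87549700986074, 'cy': 193.67354568379218, 'k1': -0.08697054878365704, 'xyz': array([0.10255153, 0.77157745, 0.93246472]), 'orientation': array([-0.64179456,  2.57060163, -1.22799489])}
top {'fx': 396.5295182352878, 'fy': 396.5295182352878, 'cx': 265.19929466569545, 'cy': 185.2698912063654, 'k1': -0.14024900697653092, 'xyz': array([ 0.37787615, -0.10458735,  1.1650437 ]), 'orientation': array([-2.13996703,  2.10406345, -0.21152798])}
{'t': 0.1, 'joint_pos': array([-1.26309658e+00,  3.59418800e-01,  1.51134822e+00, -2.54297236e-06,
        1.27252976e+00, -1.15121487e-01]), 'qvel': array([ 0.0007502 , -0.00173144, -0.00161191, -0.0002256 , -0.00042492,
       -0.00037609]), 'joint_efforts': array([ 8.18046738e-04, -5.28651631e+01, -2.79352516e+01, -1.74187940e-04,
        5.03755131e-03, -3.82318390e-06]), 'eef_pos': array([ 0.24599311, -0.54657737,  0.24153695]), 'eef_rot': array([-3.06998938e+00, -6.58874920e-01,  2.61010664e-04]), 'ft_force': array([-0.55328797,  1.08651438, -0.50471654]), 'torque': array([ 0.00866901, -0.00975257,  0.06014011]), 'opening': 0.08543499778123077} 0.011
```

View pics/side0.png

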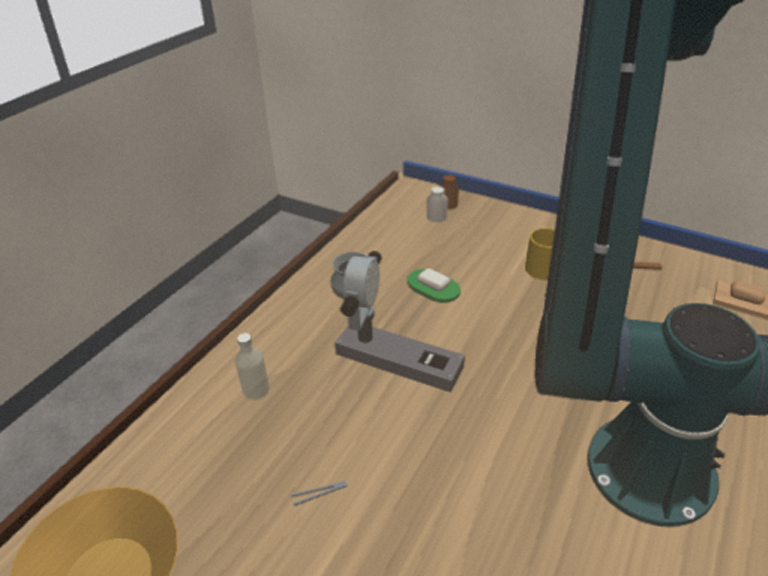

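View pics/top0.png

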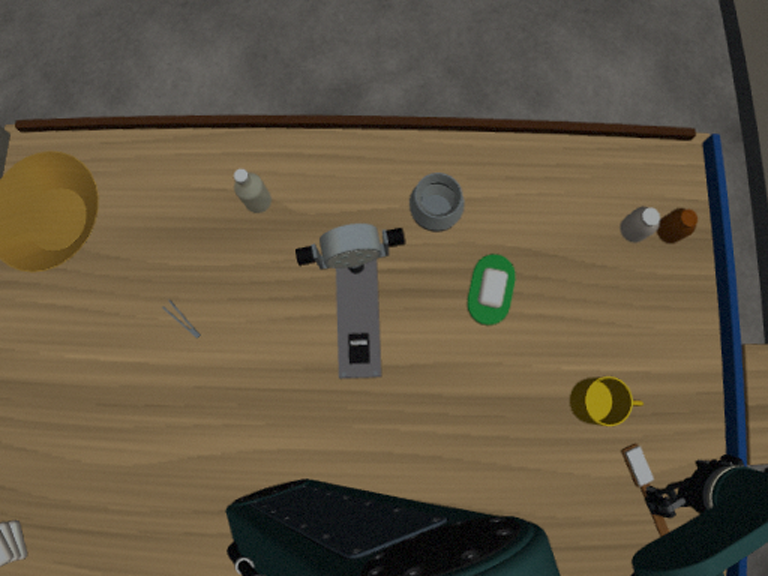

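The top view shows the lamp near (355,250), with its beam roughly over the switch end. The tweezers are on the left at (183,318), and the switch recess is at (359,347). The lota at (437,202) and soap (492,288) are on the right, and the bottle is at (255,190). Next I'll measure these.

```bash
cat > h.py <<'E'
import numpy as np, cv2
from scipy.spatial.transform import Rotation as R
from plant import vision
def cam(n):
    c=vision.camera_info(n); return c,R.from_rotvec(c['orientation']).as_matrix()
def unproj(n,u,v,d):
    c,M=cam(n); u=np.asarray(u,float);v=np.asarray(v,float)
    a=(u-c['cx'])/c['fx'];b=(v-c['cy'])/c['fy'];x,y=a.copy(),b.copy()
    for _ in range(20):
        s=1+c['k1']*(x*x+y*y);x,y=a/s,b/s
    return np.stack([x*d,y*d,d+0*x],-1)@M.T+c['xyz']
def cloud(n,d):
    v,u=np.mgrid[:384,:512]; P=unproj(n,u,v,d); P[d<=0]=np.nan; return P
def proj(n,P):
    c,M=cam(n);q=(np.asarray(P)-c['xyz'])@M; x=q[...,0]/q[...,2];y=q[...,1]/q[...,2]
    s=1+c['k1']*(x*x+y*y); return np.stack([c['fx']*x*s+c['cx'],c['fy']*y*s+c['cy']],-1)
def planepoint(n,u,v,z):
    A=unproj(n,u,v,np.ones_like(np.asarray(u,float)));c,_=cam(n);r=A-c['xyz'];t=(z-c['xyz'][2])/r[...,2];return c['xyz']+r*t[...,None]
E
python3 - <<'E'
from h import *
for n in("top","side"):
    f=np.load(n+"0.npz");p,d=f['p'],f['d'];P=cloud(n,d)
    z=P[...,2]
    print(n,"table z med",np.nanmedian(z[np.abs(z)<.02]))
    # crop views
    big=p[:,:,::-1]
    if n=="top": 
        cv2.imwrite("pics/t_lamp.png",cv2.resize(big[130:260,190:290],None,fx=4.5,fy=4.5,interpolation=cv2.INTER_CUBIC))
        cv2.imwrite("pics/t_tw.png",cv2.resize(big[190:235,95:145],None,fx=12,fy=12,interpolation=cv2.INTER_CUBIC))
        # base top points
        m=(np.abs(z-.035)<.006); m[:, :215]=0; m[:,262:]=0; m[:160]=0; m[265:]=0
        pts=P[m][:,:2].astype(np.float32); r=cv2.minAreaRect(pts); print("base rect",r, cv2.boxPoints(r), np.median(z[m]))
        m=(z>.13)&(z<.26); m[:, :190]=0; m[:,285:]=0; m[:130]=0; m[200:]=0
        pts=P[m]; print(len(pts),pts.min(0),pts.max(0),pts.mean(0))
    else:
        cv2.imwrite("pics/s_lamp.png",cv2.resize(big[155:265,210:320],None,fx=5,fy=5,interpolation=cv2.INTER_CUBIC))
E
```

```text
top table z med -0.0005154589823384015
base rect ((0.5208378434181213, -0.032889895141124725), (0.22702424228191376, 0.08046100288629532), 3.358226776123047) [[ 4.0516400e-01  6.2214397e-04]
 [ 4.0987730e-01 -7.9700686e-02]
 [ 6.3651168e-01 -6.6401936e-02]
 [ 6.3179839e-01  1.3920896e-02]] 0.03414075156458973
1385 [ 0.58879308 -0.11925022  0.13100619] [0.65408517 0.06420792 0.24371987] [ 0.61706691 -0.02805583  0.21179888]
side table z med 0.0025824047979373654
```

View pics/t_lamp.png

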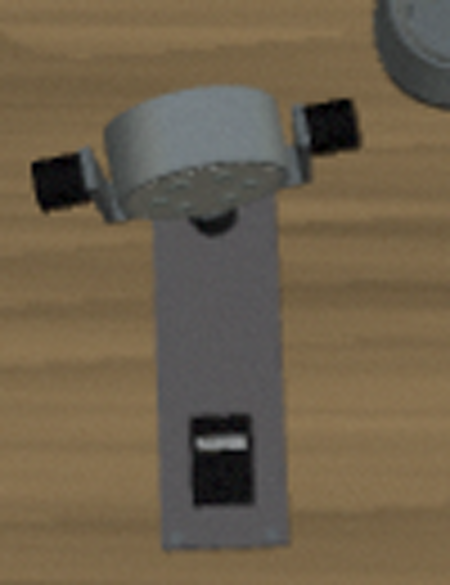

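View pics/t_tw.png

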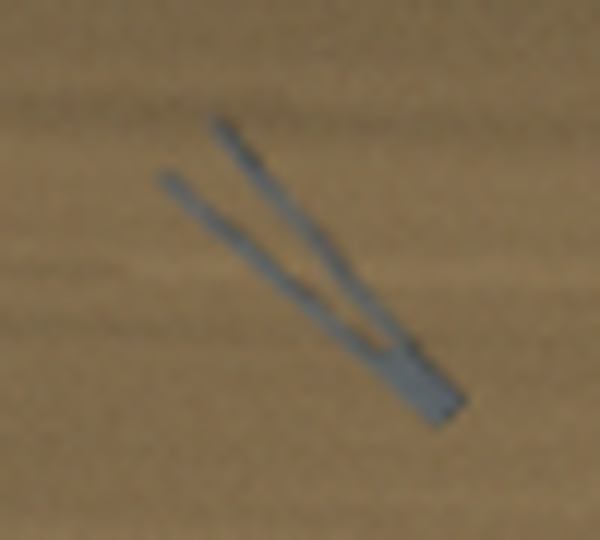

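View pics/s_lamp.png

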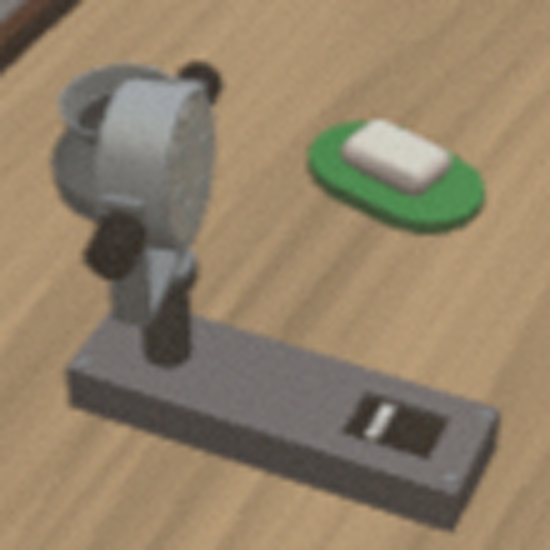

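The face towards the robot has lens-like dots. Next I'll fit the base, the drum pose and the tweezers.

```bash
cat > fit.py <<'E'
from h import *
from scipy.optimize import least_squares
def headR(s,t): # beam yaw s = azimuth of -x_head ; tilt t down>0
    # own x axis = -beam
    b=np.array([np.cos(s)*np.cos(t),np.sin(s)*np.cos(t),-np.sin(t)])
    x=-b; y=np.cross([0,0,1],x); y/=np.linalg.norm(y); return np.stack([x,y,np.cross(x,y)],1)
def fit(imgs,post,s0,t0,fixpost=False):
    pts={}
    for n,(p,d) in imgs.items():
        P=cloud(n,d); r=np.hypot(P[...,0]-post[0],P[...,1]-post[1])
        m=(P[...,2]>.135)&(P[...,2]<.26)&(r<.062)&(p.max(-1)>70)
        pts[n]=P[m]
    def sd(P,c,s,t):
        q=(P-c)@headR(s,t); a=np.abs(q[:,0])-.022; b=np.hypot(q[:,1],q[:,2])-.05
        return np.minimum(np.maximum(a,b),0)+np.hypot(np.maximum(a,0),np.maximum(b,0))
    names=list(pts)
    def f(x):
        out=[]
        for i,n in enumerate(names):
            off=x[4+3*i:7+3*i]
            c=np.array([x[0],x[1],.19])
            out.append(sd(pts[n]+off,c,x[2],x[3])/.002); out.append(off/.002*5)
        out.append((x[:2]-post)/(.0005 if fixpost else .004)*5)
        return np.concatenate(out)
    x0=np.r_[post,s0,t0,np.zeros(3*len(names))]
    r=least_squares(f,x0,loss='soft_l1')
    return r.x,r.cost,{n:len(pts[n]) for n in names}
E
python3 - <<'E'
from fit import *
imgs={n:(np.load(n+"0.npz")['p'],np.load(n+"0.npz")['d']) for n in("top","side")}
np.set_printoptions(precision=4,suppress=True)
for sub in (("top",),("side",),("top","side")):
    for t0 in(-.3,0,.4):
        x,c,k=fit({n:imgs[n] for n in sub},np.array([.622,-.027]),-2.95,t0); print(sub,t0,x,c,k)
def mat(p,lo,hi): pass
# tweezers & base by pixel clicks
print("base end",planepoint("top",[226.2,254.4],[252.2,251.3],.035))
print("knobs",planepoint("top",[203.3,263.8],[170.4,158.],.2))
# tweezers mask
for n,(r0,r1,c0,c1) in {"top":(190,235,95,145),"side":(315,342,190,235)}.items():
    p,d=imgs[n]; hsv=cv2.cvtColor(p,cv2.COLOR_RGB2HSV).astype(int); pp=p.astype(int)
    m=np.zeros(p.shape[:2],bool); m[r0:r1,c0:c1]=(pp[...,0]-pp[...,2]<18)[r0:r1,c0:c1]
    v,u=np.nonzero(m); W=planepoint(n,u,v,.0025 if n=="top" else .0025)
    r=cv2.minAreaRect(W[:,:2].astype(np.float32)); print(n,len(u),r)
    a=W[:,:2]-W[:,:2].mean(0); w=np.linalg.svd(a,full_matrices=False)[2][0]; pr=a@w; print("ext",W[:,:2].mean(0)+w*(pr.max()+pr.min())/2, pr.max()-pr.min(), w)
p=imgs["side"][0]; cv2.imwrite("pics/s_tw.png",cv2.resize(p[310:345,185:240,::-1],None,fx=12,fy=12,interpolation=cv2.INTER_CUBIC))
# depth of base recess
P=cloud("top",imgs["top"][1]); print("table at tw",np.nanmedian(P[195:230,100:140,2]), np.nanmedian(P[205:260,180:210,2]))
P=cloud("side",imgs["side"][1]); print("side table at tw",np.nanmedian(P[315:342,190:235],axis=(0,1)))
E
```

```text
('top',) -0.3 [ 0.6218 -0.027  -2.9192 -0.0583  0.      0.      0.0007] 353.9511145016277 {'top': 1021}
('top',) 0 [ 0.6218 -0.027  -2.9192 -0.0583  0.      0.      0.0007] 353.95111450162796 {'top': 1021}
('top',) 0.4 [ 0.6218 -0.027  -2.9192 -0.0583  0.      0.      0.0007] 353.9511145017368 {'top': 1021}
('side',) -0.3 [ 0.6219 -0.0272 -2.9182 -0.0582  0.      0.0001 -0.0022] 736.7429065752456 {'side': 690}
('side',) 0 [ 0.6219 -0.0272 -2.9182 -0.0582  0.      0.0001 -0.0022] 736.7429065711557 {'side': 690}
('side',) 0.4 [ 0.6219 -0.0272 -2.917  -0.0579  0.      0.0001 -0.0021] 736.7643583986087 {'side': 690}
('top', 'side') -0.3 [ 0.6218 -0.0271 -2.9188 -0.0582  0.     -0.0001  0.0007  0.      0.0001
 -0.0021] 1090.7492377213403 {'top': 1021, 'side': 690}
('top', 'side') 0 [ 0.6218 -0.0271 -2.9188 -0.0582  0.     -0.0001  0.0007  0.      0.0001
 -0.0021] 1090.749237721615 {'top': 1021, 'side': 690}
('top', 'side') 0.4 [ 0.6218 -0.0271 -2.9188 -0.0582  0.     -0.0001  0.0007  0.      0.0001
 -0.0021] 1090.7492377216156 {'top': 1021, 'side': 690}
base end [[ 0.4049 -0.0017  0.035 ]
 [ 0.4089 -0.0813  0.035 ]]
knobs [[ 0.6023  0.0476  0.2   ]
 [ 0.6369 -0.1034  0.2   ]]
top 83 ((0.513617992401123, 0.3208600878715515), (0.09565755724906921, 0.019124286249279976), 48.85249328613281)
ext [0.5135 0.3212] 0.09579153759480902 [-0.6765 -0.7365]
side 115 ((0.5104249119758606, 0.31908363103866577), (0.0946824699640274, 0.02221599593758583), 45.02973937988281)
ext [0.5124 0.3175] 0.09551186879008167 [0.6597 0.7516]
table at tw 0.00013327422431141933 -0.000480275364775018
side table at tw [0.5132 0.3194 0.0022]
```

Run:
```python
from fit import *
# overlay base model in top
f=np.load("top0.npz");p=f['p'].copy();f2=np.load("side0.npz");q=f2['p'].copy()
post=np.array([.622,-.027]);yaw=.0586
c,s=np.cos(yaw),np.sin(yaw)
for n,img in(("top",p),("side",q)):
    big=cv2.resize(img[:,:,::-1],None,fx=4,fy=4,interpolation=cv2.INTER_CUBIC)
    def L(pts,col):
        P=np.array([[post[0]+c*a-s*b,post[1]+s*a+c*b,z] for a,b,z in pts]); uv=(proj(n,P)+.5)*4-.5
        cv2.polylines(big,[uv.round().astype(np.int32)],True,col,1)
    L([(.055,.04,.035),(.055,-.04,.035),(-.215,-.04,.035),(-.215,.04,.035)],(0,0,255))
    L([(-.131,.02,.035),(-.131,-.02,.035),(-.189,-.02,.035),(-.189,.02,.035)],(0,255,0))
    L([(-.147,.015,.0345),(-.147,-.015,.0345),(-.155,-.015,.0345),(-.155,.015,.0345)],(255,0,0))
    big=big[520:1070,740:1200] if n=="top" else big[640:1080,850:1270]
    cv2.imwrite(f"pics/ov_{n}.png",big)
```

```text
(no output)
```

View pics/ov_top.png

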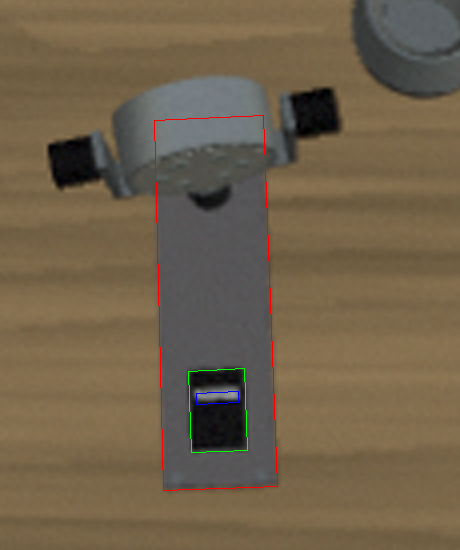

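View pics/ov_side.png

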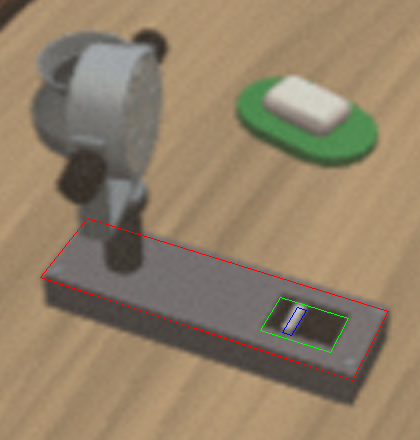

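View pics/s_tw.png

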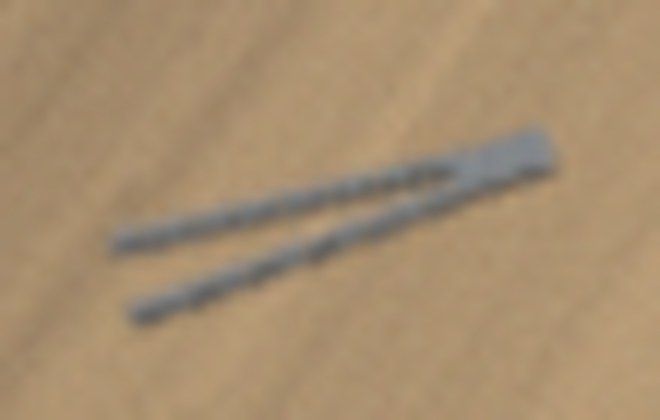

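```bash
cat > go.py <<'E'
import numpy as np, sys
from scipy.spatial.transform import Rotation as R
from plant import env
# usage: go.py x y z yaw(azimuth of tool y, rad, or 'n')
s=env.sense(); M=R.from_rotvec(s['eef_rot']).as_matrix()
np.set_printoptions(precision=4,suppress=True)
ya=np.arctan2(M[1,1],M[0,1])
print('t',s['t'],'pos',s['eef_pos'],'tool y az',round(ya,4),'zax',M[:,2],'q6',s['joint_pos'][5],'F',s['ft_force'],'op',round(s['opening'],4))
if len(sys.argv)>3:
    T=np.array([float(a) for a in sys.argv[1:4]]); print('shift tool',(T-s['eef_pos'])@M)
    if len(sys.argv)>4:
        w=float(sys.argv[4]); d=ya-w; d=(d+np.pi/2)%np.pi-np.pi/2; print('turn about tool z (mod pi)',d)
E
python3 go.py 0.6218 -0.027 0.33 0.222
python3 - <<'E'
from h import *
f=np.load("top0.npz")['p'];g=np.load("side0.npz")['p']
a=cv2.resize(f[145:185,205:265,::-1],None,fx=12,fy=12,interpolation=cv2.INTER_CUBIC)
b=cv2.resize(g[165:210,220:260,::-1],None,fx=12,fy=12,interpolation=cv2.INTER_CUBIC)
cv2.imwrite("pics/za.png",a);cv2.imwrite("pics/zb.png",b)
E
```

```text
t 0.1 pos [ 0.246  -0.5466  0.2415] tool y az -1.148 zax [-0.0005  0.0016 -1.    ] q6 -0.11512148693996224 F [-0.5533  1.0865 -0.5047] op 0.0854
shift tool [ 0.5559 -0.3198 -0.0878]
turn about tool z (mod pi) -1.3699741819939728
```

View pics/za.png

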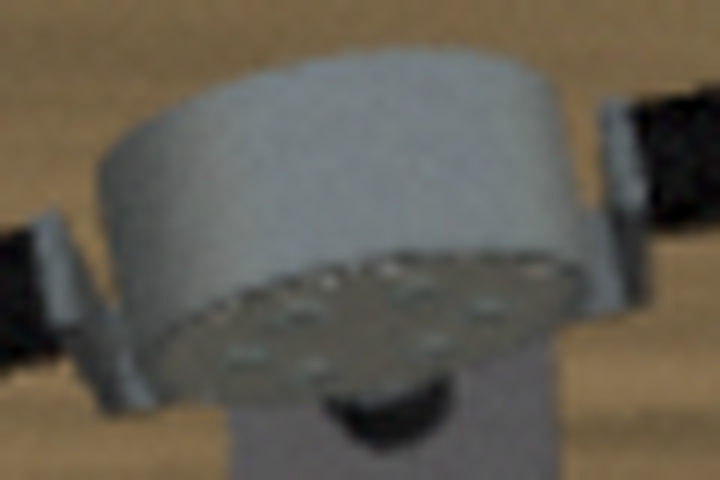

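View pics/zb.png

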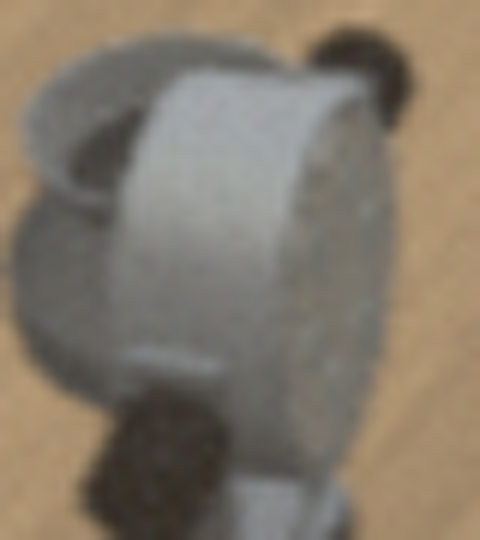

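The face towards the robot has LED bumps, so it is the lens: beam azimuth −2.92, tilt 0.058 up. The target is azimuth 1.875 with tilt 0.477 down. I'll move above the drum.

>>> step_arm:
  targets:
    - [0,0,-0.03,0]
    - [0,0,-0.03,0]
    - [0,0,-0.03,0]
    - [0.037,-0.021,0,0]
    - [0.037,-0.021,0,0]
    - [0.037,-0.021,0,0]
    - [0.037,-0.021,0,0]
    - [0.037,-0.021,0,0]
    - [0.037,-0.021,0,0]
    - [0.037,-0.021,0,0]
    - [0.037,-0.021,0,0]
    - [0.037,-0.021,0,0]
  claw: 100
  squeeze: 30

```text
t: 1.3
eef_pos: [0.4728, -0.2365, 0.332]
eef_rot: [-3.071, -0.659, 0.001]
ft_force: [1.1, -1.1, -0.1]
opening: 0.0856
```

>>> step_arm:
  targets:
    - [0.037,-0.021,0,0]
    - [0.037,-0.021,0,0]
    - [0.037,-0.021,0,0]
    - [0.037,-0.021,0,0]
    - [0.037,-0.021,0,0]
    - [0.037,-0.021,0,0]
    - [0,0,0,0]
    - [0,0,0,-0.137]
    - [0,0,0,-0.137]
    - [0,0,0,-0.137]
    - [0,0,0,-0.137]
    - [0,0,0,-0.137]

```text
t: 2.5
eef_pos: [0.6223, -0.0328, 0.3318]
eef_rot: [-2.667, -1.659, 0.002]
ft_force: [0.2, 0.2, 0.4]
opening: 0.0853
```

>>> step_arm:
  targets:
    - [0,0,0,-0.137]
    - [0,0,0,-0.137]
    - [0,0,0,-0.137]
    - [0,0,0,-0.137]
    - [0,0,0,-0.137]
    - [0,0,0,0]
    - [0,0,0,0]

```text
t: 3.2
eef_pos: [0.6226, -0.0326, 0.332]
eef_rot: [-1.966, -2.449, 0.001]
ft_force: [-0.6, -0.2, 0.7]
opening: 0.0855
```

```bash
python3 go.py 0.6218 -0.027 0.225 0.222
```

```text
t 3.2 pos [ 0.6226 -0.0326  0.332 ] tool y az 0.218 zax [-0.0009  0.     -1.    ] q6 -0.3809480671361632 F [-0.5938 -0.1841  0.727 ] op 0.0855
shift tool [0.0056 0.0005 0.107 ]
turn about tool z (mod pi) -0.0040057475624109
```

>>> step_arm:
  targets:
    - [0.0055,0.0005,0,0]
    - [0,0,0.025,0]
    - [0,0,0.025,0]
    - [0,0,0.025,0]
    - [0,0,0.015,0]
    - [0,0,0.01,0]
    - [0,0,0.008,0]
    - [0,0,0,0]
    - [0,0,0,0]

```text
t: 4.1
eef_pos: [0.6228, -0.0267, 0.2249]
eef_rot: [1.962, 2.453, 0.001]
ft_force: [0.5, -0.1, -1.1]
opening: 0.0854
```

```bash
python3 - <<'E'
from h import *
for n in("side","top"):
    p,d=vision.read_camera(n); np.savez(n+"1.npz",p=p,d=d)
    c=p[120:260,190:330] if n=="side" else p[110:260,180:300]
    cv2.imwrite(f"pics/{n}1.png",cv2.resize(c[:,:,::-1],None,fx=4,fy=4,interpolation=cv2.INTER_CUBIC)[:600])
E
python3 go.py
```

```text
t 4.2 pos [ 0.623  -0.0268  0.2253] tool y az 0.2218 zax [ 0.0017 -0.0002 -1.    ] q6 -0.37557245618363505 F [-0.1932  0.4284 -0.7628] op 0.0852
```

View pics/side1.png

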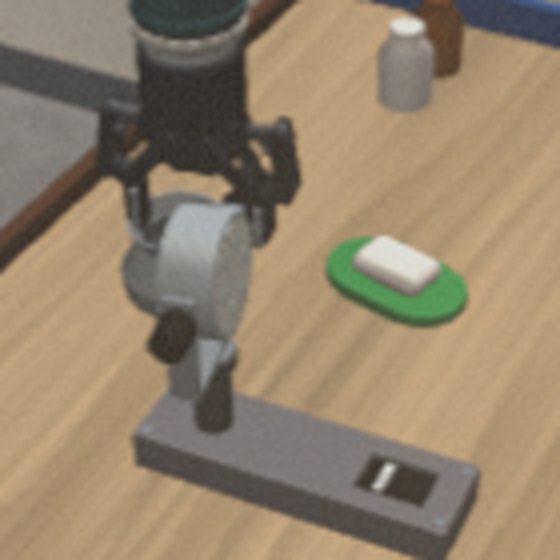

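The drum sits between the open fingers. I'll close gently.

>>> step_arm:
  targets:
    - [0,0,0,0]
    - [0,0,0,0]
    - [0,0,0,0]
    - [0,0,0,0]
    - [0,0,0,0]
    - [0,0,0,0]
    - [0,0,0,0]
    - [0,0,0,0]
  claw: 40
  squeeze: 30

```text
t: 5.0
eef_pos: [0.6228, -0.0267, 0.2249]
eef_rot: [1.961, 2.453, 0.001]
ft_force: [0.7, 0.1, 5.8]
opening: 0.0441
```

>>> step_arm:
  targets:
    - [0,0,0,0.1]
    - [0,0,0,0.1]
    - [0,0,0,0.1]
    - [0,0,0,0.1]
    - [0,0,0,0]

```text
t: 5.5
eef_pos: [0.6231, -0.027, 0.2249]
eef_rot: [2.409, 2.014, 0.001]
ft_force: [1.6, -0.2, 5.2]
opening: 0.0436
```

```bash
python3 go.py;python3 -c "
from plant import env;print(env.sense()['torque'])"
```

```text
t 5.5 pos [ 0.6231 -0.027   0.2249] tool y az -0.1784 zax [ 0.0018 -0.0007 -1.    ] q6 0.024749182785460847 F [ 1.6359 -0.236   5.1525] op 0.0436
[-0.23541032 -0.26136731  0.24007239]
```

>>> step_arm:
  targets:
    - [0,0,0,0.1]
    - [0,0,0,0.1]
    - [0,0,0,0.1]
    - [0,0,0,0.1]
    - [0,0,0,0.1]
    - [0,0,0,0.1]
    - [0,0,0,0.1]
    - [0,0,0,0.1]
    - [0,0,0,0.1]
    - [0,0,0,0.1]
    - [0,0,0,0.1]
    - [0,0,0,0.08]

```text
t: 6.7
eef_pos: [0.623, -0.0282, 0.2249]
eef_rot: [3.121, 0.333, 0.002]
ft_force: [1.9, -4.7, 5.6]
opening: 0.0436
```

>>> step_arm:
  targets:
    - [0,0,0,0]
    - [0,0,0,0]

```text
t: 6.9
eef_pos: [0.623, -0.0282, 0.2249]
eef_rot: [3.12, 0.338, 0.002]
ft_force: [1.9, -5.4, 4.7]
opening: 0.0436
```

>>> step_arm:
  targets:
    - [0,0,0,0]
    - [0,0,0,0]
    - [0,0,0,0]
    - [0,0,0,0]
    - [0,0,0,0]
    - [0,0,0,0]
    - [0,0,0,0]
    - [0,0,0,0]
    - [0,0,0,0]
    - [0,0,0,0]
  claw: 100

```text
t: 7.9
eef_pos: [0.6223, -0.0267, 0.2243]
eef_rot: [-3.124, -0.334, -0.0]
ft_force: [-0.6, 0.2, -0.1]
opening: 0.0854
```

```bash
python3 - <<'E'
from fit import *
imgs={}
for n in("side","top"):
    p,d=vision.read_camera(n); np.savez(n+"2.npz",p=p,d=d); imgs[n]=(p,d)
    c=p[120:260,190:330] if n=="side" else p[110:260,180:300]
    cv2.imwrite(f"pics/{n}2.png",cv2.resize(c[:,:,::-1],None,fx=4,fy=4,interpolation=cv2.INTER_CUBIC)[:600])
np.set_printoptions(precision=4,suppress=True)
for sub in (("top",),("side",),("top","side")):
        x,c,k=fit({n:imgs[n] for n in sub},np.array([.6218,-.027]),1.88,0,True); print(sub,x,c,k)
E
python3 go.py
```

```text
('top',) [ 0.6218 -0.027   2.484   0.2078  0.0008  0.     -0.0002] 145.83554617782661 {'top': 122}
('side',) [ 0.6218 -0.027   1.8929 -0.0414 -0.0014  0.0006 -0.0028] 1504.6562386762084 {'side': 957}
('top', 'side') [ 0.6218 -0.027   1.8938 -0.0433 -0.0001 -0.0001  0.0007 -0.0013  0.0006
 -0.0028] 1690.826458407896 {'top': 122, 'side': 957}
t 8.0 pos [ 0.6224 -0.0267  0.2243] tool y az -1.358 zax [ 0.      0.0001 -1.    ] q6 1.2042008312361647 F [-0.7044 -0.5416 -0.1558] op 0.0854
```

View pics/side2.png

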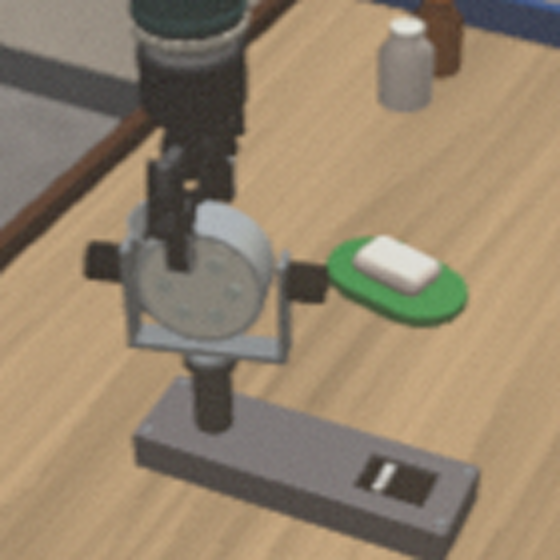

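View pics/top2.png

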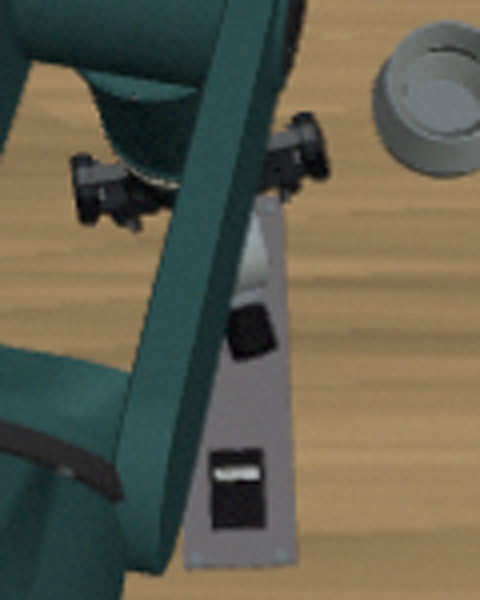

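The swivel is now about 1.89 against a wanted 1.875. Next is the tilt: turn the tool to line up with the beam, then push with the rear finger along the beam direction (tool −y).

>>> step_arm:
  targets:
    - [0,0,0,-0.1]
    - [0,-0.01,0,0]
    - [0,-0.008,0,0]
    - [0,-0.005,0,0]
    - [0,-0.004,0,0]
    - [0,-0.003,0,0]
    - [0,0,0,0]
    - [0,0,0,0]

```text
t: 8.8
eef_pos: [0.6149, -0.0004, 0.2267]
eef_rot: [3.098, 0.487, 0.007]
ft_force: [0.5, -8.1, 9.0]
opening: 0.0853
```

```bash
cat > look.py <<'E'
from fit import *; import sys
k=sys.argv[1]; s0=float(sys.argv[2]); t0=float(sys.argv[3])
imgs={}
for n in("side","top") if len(sys.argv)>4 else ("side",):
    p,d=vision.read_camera(n); np.savez(n+k+".npz",p=p,d=d); imgs[n]=(p,d)
    c=p[120:260,190:330] if n=="side" else p[110:260,180:300]
    cv2.imwrite(f"pics/{n}{k}.png",cv2.resize(c[:,:,::-1],None,fx=4,fy=4,interpolation=cv2.INTER_CUBIC)[:600])
np.set_printoptions(precision=4,suppress=True)
for sub in [(n,) for n in imgs]+([("top","side")] if len(imgs)>1 else []):
    x,c,q=fit({n:imgs[n] for n in sub},np.array([.6218,-.027]),s0,t0,True); r=.1875/np.tan(x[3])
    print(sub,x,c,q,"beam hits",x[0]+r*np.cos(x[2]),x[1]+r*np.sin(x[2]))
E
python3 go.py; python3 look.py 3 1.88 0.2
```

```text
t 8.8 pos [ 0.6149 -0.0004  0.2267] tool y az -1.2589 zax [ 0.0051 -0.0052 -1.    ] q6 1.150248689346739 F [ 0.481  -8.0691  9.0441] op 0.0853
('side',) [ 0.6218 -0.027   1.8947  0.1394 -0.0016  0.0008 -0.003 ] 885.3641949618006 {'side': 817} beam hits 0.1964217449559013 1.2400786041926468
```

View pics/side3.png

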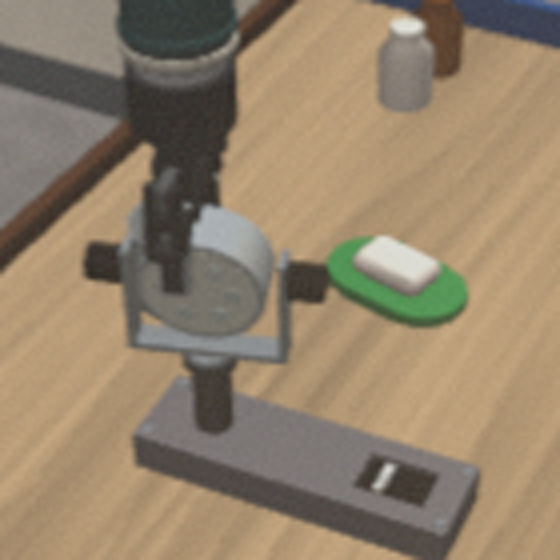

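>>> step_arm:
  targets:
    - [0,-0.003,0,0]
    - [0,-0.003,0,0]
    - [0,-0.003,0,0]
    - [0,-0.003,0,0]
    - [0,0,0,0]
    - [0,0,0,0]

```text
t: 9.45
eef_pos: [0.612, 0.0115, 0.2277]
eef_rot: [3.098, 0.487, 0.01]
ft_force: [-0.5, -6.4, 13.8]
opening: 0.0854
```

```bash
python3 go.py; python3 look.py 4 1.88 0.4 1
```

```text
t 9.45 pos [0.612  0.0115 0.2277] tool y az -1.2589 zax [ 0.0072 -0.0044 -1.    ] q6 1.1683493152539244 F [-0.5201 -6.3682 13.7766] op 0.0854
('side',) [ 0.6218 -0.027   1.8879  0.4676 -0.0017  0.0006 -0.0031] 788.5366318092267 {'side': 680} beam hits 0.5060390300287824 0.3257784640615905
('top',) [ 0.6218 -0.027   1.8838  0.4557 -0.0006  0.0001  0.0004] 274.7014695516857 {'top': 733} beam hits 0.5040478444207631 0.33694292317797936
('top', 'side') [ 0.6219 -0.027   1.8862  0.4616 -0.0006  0.      0.0005 -0.0017  0.0006
 -0.0031] 1064.3882364566398 {'top': 733, 'side': 680} beam hits 0.5049177908662172 0.33132911350698946
```

View pics/side4.png

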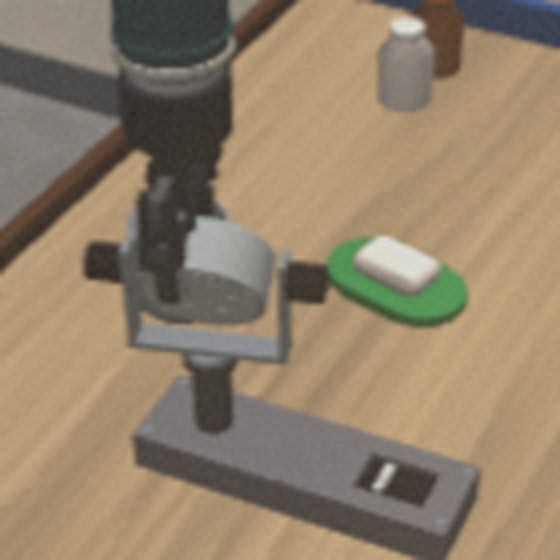

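View pics/top4.png

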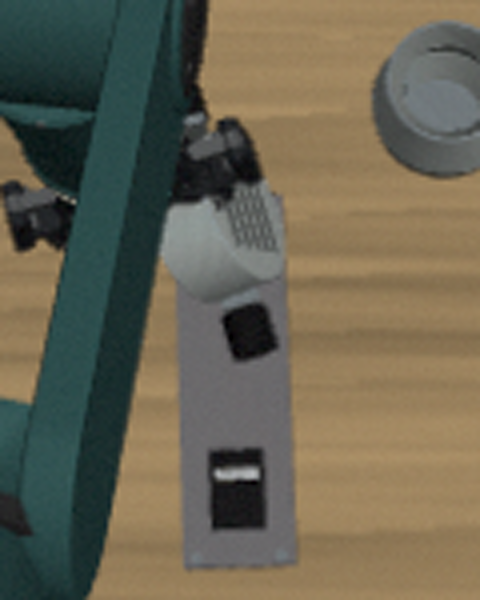

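>>> step_arm:
  targets:
    - [0,-0.002,0,0]
    - [0,-0.002,0,0]
    - [0,0,0,0]
    - [0,0,0,0]

```text
t: 9.95
eef_pos: [0.6106, 0.0158, 0.2277]
eef_rot: [3.099, 0.487, 0.01]
ft_force: [-1.1, -4.3, 15.4]
opening: 0.0852
```

```bash
python3 go.py; python3 look.py 5 1.88 0.5 1
```

```text
t 9.95 pos [0.6106 0.0158 0.2277] tool y az -1.2589 zax [ 0.007  -0.0035 -1.    ] q6 1.1744262501626692 F [-1.0699 -4.2906 15.3669] op 0.0852
('side',) [ 0.6218 -0.027   1.8801  0.5786 -0.0018  0.0005 -0.0026] 750.006733803061 {'side': 608} beam hits 0.5344575238122197 0.24640144391597776
('top',) [ 0.6218 -0.027   1.8772  0.5828 -0.0008  0.      0.0005] 298.79411319929966 {'top': 820} beam hits 0.5360325396883924 0.24417139803719767
('top', 'side') [ 0.6219 -0.027   1.8784  0.582  -0.0007 -0.      0.0005 -0.0018  0.0005
 -0.0026] 1048.9335181884578 {'top': 820, 'side': 608} beam hits 0.5355975126691903 0.244529735196907
```

Pressed tilt is 0.58, so I'll back off and see where it springs to.

>>> step_arm:
  targets:
    - [0,0.005,0,0]
    - [0,0.007,0,0]
    - [0,0.006,0,0]
    - [0,0,0,0]
    - [0,0,0,0]
    - [0,0,0,0]
    - [0,0,0,0]
    - [0,0,0,0]

```text
t: 10.85
eef_pos: [0.6136, 0.0002, 0.2242]
eef_rot: [-3.103, -0.49, 0.0]
ft_force: [0.1, -0.5, 0.4]
opening: 0.0856
```

```bash
python3 go.py; python3 look.py 6 1.88 0.45 1
```

```text
t 10.85 pos [0.6136 0.0002 0.2242] tool y az -1.2578 zax [-0.0003  0.0002 -1.    ] q6 1.1454650841779719 F [ 0.0502 -0.5019  0.3865] op 0.0856
('side',) [ 0.6218 -0.027   1.8816  0.4791 -0.0016  0.0007 -0.003 ] 831.4460991802259 {'side': 680} beam hits 0.511438471042007 0.316639262850145
('top',) [ 0.6218 -0.027   1.8724  0.4807 -0.0004  0.0003  0.0005] 212.88563373701635 {'top': 582} beam hits 0.5150106711060682 0.31633120904400314
('top', 'side') [ 0.6218 -0.027   1.877   0.481  -0.0004  0.0002  0.0006 -0.0016  0.0007
 -0.003 ] 1044.7411043677453 {'top': 582, 'side': 680} beam hits 0.5135644155502073 0.31549697410826355
```

View pics/side6.png

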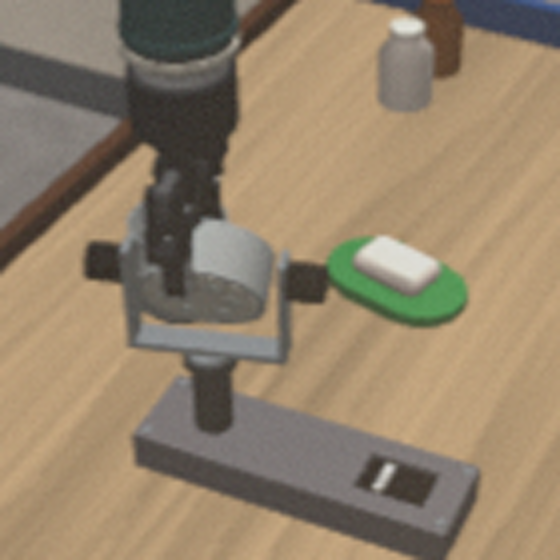

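The fit puts the beam at (0.514, 0.316), and the tweezers are at (0.513, 0.320). I'll retreat straight up, then close the fingers.

>>> step_arm:
  targets:
    - [0,0.006,0,0]
    - [0,0,-0.02,0]
    - [0,0,-0.03,0]
    - [0,0,-0.03,0]
    - [0,0,-0.03,0]
    - [0,0,0,0.127]
    - [0,0,0,0.127]
    - [0,0,0,0]

```text
t: 11.75
eef_pos: [0.6157, -0.0061, 0.3346]
eef_rot: [3.14, 0.09, 0.001]
ft_force: [0.4, -0.1, -0.6]
opening: 0.0855
```

```bash
python3 go.py
cat > sw.py <<'E'
from h import *; import sys
p=np.load(sys.argv[1])['p']; 
m=np.zeros(p.shape[:2],np.uint8)
r=p[215:248,225:252].max(-1)
m[215:248,225:252]=(r<45)|(p[215:248,225:252].min(-1)>110)
v,u=np.nonzero(m); W=planepoint("top",u,v,.035)[:,:2].astype(np.float32)
print("recess",cv2.minAreaRect(W), W.mean(0))
w=np.zeros_like(m,bool); w[215:248,225:252]=p[215:248,225:252].min(-1)>110
v,u=np.nonzero(w); W=planepoint("top",u,v,.0345)[:,:2]; print("ridge",W.mean(0),len(u))
E
python3 sw.py top0.npz; python3 sw.py top6.npz; python3 look.py 7 1.88 .48 1
```

```text
t 11.75 pos [ 0.6157 -0.0061  0.3346] tool y az -1.5133 zax [ 0.0006 -0.0001 -1.    ] q6 1.3912065244949894 F [ 0.4257 -0.0919 -0.6242] op 0.0855
recess ((0.4640628397464752, -0.03483493626117706), (0.054126907140016556, 0.03713119029998779), 1.4078985452651978) [ 0.46208763 -0.03624633]
ridge [ 0.47351886 -0.03646518] 20
recess ((0.4640475809574127, -0.03634323924779892), (0.054179027676582336, 0.03423352912068367), 1.6722949743270874) [ 0.46153778 -0.0365359 ]
ridge [ 0.47379974 -0.0362192 ] 30
('side',) [ 0.6218 -0.027   1.8778  0.4908 -0.0012  0.001  -0.0026] 788.2090425054337 {'side': 872} beam hits 0.5157998573239244 0.3074595760950668
('top',) [ 0.6218 -0.027   1.872   0.4848 -0.0004  0.0003  0.0007] 215.4186139950868 {'top': 857} beam hits 0.5162126867812118 0.3128901115097513
('top', 'side') [ 0.6218 -0.027   1.8747  0.4872 -0.0004  0.0002  0.0007 -0.0012  0.001
 -0.0026] 1004.241064582942 {'top': 857, 'side': 872} beam hits 0.5159404843606471 0.3106395753075918
```

View pics/top7.png

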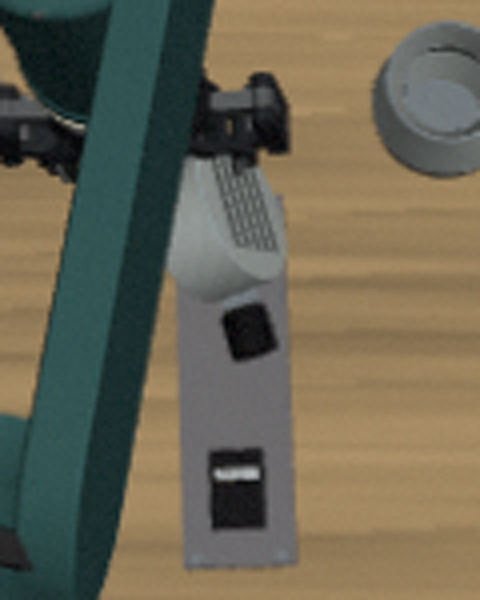

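Run:
```python
from h import *
np.set_printoptions(precision=4,suppress=True)
u=190+np.array([155,163,277,290.])/4.5; v=130+np.array([240,540,225,540.])/4.5
W=planepoint("top",u,v,.035); print(W)
for i in(0,2): e=W[i]-W[i+1]; print(np.arctan2(e[1],e[0]))
# color gradient-based edges in top0
f=np.load("top0.npz");p=f['p'].astype(float); g=p[...,0]-p[...,2]  # wood has R-B large
L=[];Rr=[]
for r in range(185,248):
    row=g[r,200:275]; k=np.nonzero(row<20)[0]
    row=cv2.GaussianBlur(row[None],(5,1),0)[0]
    inn=row<22
    i=38
    a=i
    while inn[a]: a-=1
    b=i
    while inn[b]: b+=1
    fa=a+(row[a]-22)/(row[a]-row[a+1]); fb=b-(row[b]-22)/(row[b]-row[b-1])
    L.append((200+fa,r));Rr.append((200+fb,r))
for E in(L,Rr):
    E=np.array(E);W=planepoint("top",E[:,0],E[:,1],.035); vx,vy,x0,y0=cv2.fitLine(W[:,:2].astype(np.float32),cv2.DIST_HUBER,0,.01,.01).ravel()
    print(np.arctan(vy/vx),"y at x=.464:",y0+(.464-x0)*vy/vx,"at .622",y0+(.622-x0)*vy/vx, np.std(W[:,1]-y0-(W[:,0]-x0)*vy/vx))
```

```text
[[ 0.603   0.01    0.035 ]
 [ 0.4111 -0.0016  0.035 ]
 [ 0.6143 -0.0687  0.035 ]
 [ 0.4126 -0.0813  0.035 ]]
0.05994769414026881
0.06253970479695552
0.06201757 y at x=.464: 0.0036201025 at .622 0.01343146 0.0002597313323646755
0.05757725 y at x=.464: -0.07555333 at .622 -0.06644605 0.00033178491976427804
```

```bash
python3 go.py .4503 -.0368 .3346 -1.511
```

```text
t 11.85 pos [ 0.6155 -0.006   0.3341] tool y az -1.5088 zax [-0.0003  0.0001 -1.    ] q6 1.3868819739447606 F [-0.502   0.4136 -0.5103] op 0.0853
shift tool [-0.1668  0.0205 -0.0004]
turn about tool z (mod pi) 0.0021727912812643524
```

>>> step_arm:
  targets:
    - [-0.03,0.004,0,0]
    - [-0.03,0.004,0,0]
    - [-0.03,0.004,0,0]
    - [-0.03,0.004,0,0]
    - [-0.03,0.0045,0,0]
    - [-0.0168,0,0,0]
    - [0,0,0.03,0]
    - [0,0,0.03,0]
    - [0,0,0.03,0]
    - [0,0,0.03,0]
    - [0,0,0,0]
    - [0,0,0,0]
  claw: 0

```text
t: 13.05
eef_pos: [0.4505, -0.036, 0.2145]
eef_rot: [-3.14, -0.094, 0.001]
ft_force: [0.4, 0.6, 0.6]
opening: 0.0002
```

```bash
python3 go.py .4503 -.0368 .07 -1.511; python3 look.py 8 1.88 .48 1
```

```text
t 13.05 pos [ 0.4505 -0.036   0.2145] tool y az -1.5111 zax [-0.0009  0.0004 -1.    ] q6 1.2780472304351194 F [0.3855 0.5821 0.6486] op 0.0002
shift tool [-0.0001  0.0009  0.1445]
turn about tool z (mod pi) -7.558390949147231e-05
('side',) [ 0.6218 -0.027   1.8846  0.4901 -0.0013  0.0009 -0.0026] 832.821063071501 {'side': 878} beam hits 0.5133398188868101 0.3072138443990258
('top',) [ 0.6218 -0.027   1.8782  0.4864 -0.0008 -0.0001  0.0006] 335.42344366773443 {'top': 1170} beam hits 0.5145038000570609 0.3110118457176724
('top', 'side') [ 0.6219 -0.027   1.8804  0.4875 -0.0007 -0.0001  0.0005 -0.0013  0.0009
 -0.0026] 1168.640228232135 {'top': 1170, 'side': 878} beam hits 0.5140986200602875 0.3098270390048984
```

View pics/top8.png

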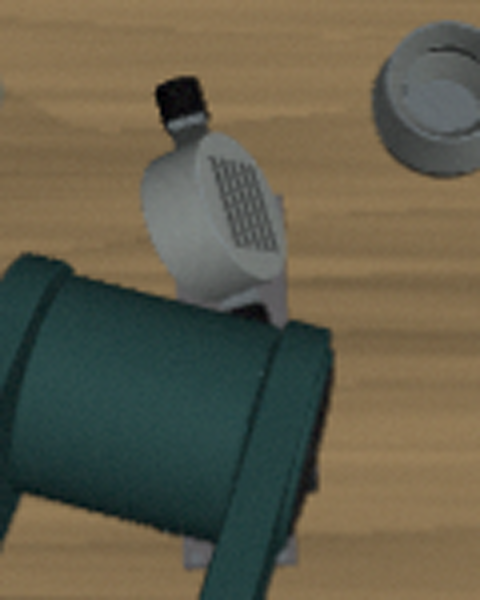

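View pics/side8.png

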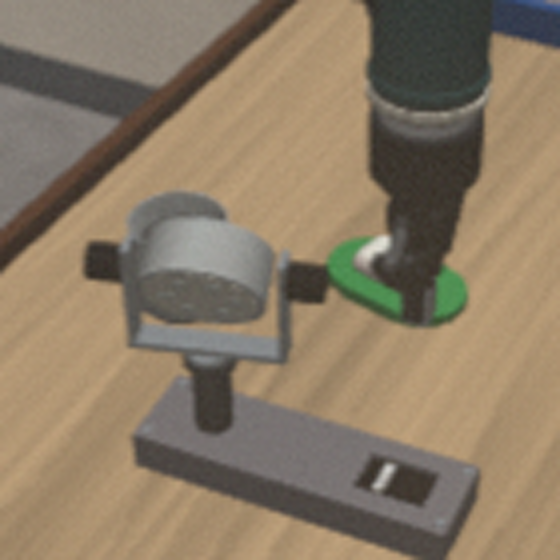

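Before using the switch, I'll double-check the tilt with separate face and surface fits, leaving out the yoke.

```bash
cat > chk.py <<'E'
from fit import *; import sys
k=sys.argv[1]; s,t=float(sys.argv[2]),float(sys.argv[3])
np.set_printoptions(precision=4,suppress=True)
c=np.array([.6219,-.0268,.19]); H=headR(s,t)
ALL={}
for n in("top","side"):
    f=np.load(n+k+".npz");p,d=f['p'],f['d'];P=cloud(n,d).reshape(-1,3);col=p.reshape(-1,3).max(1)
    off=np.array([0,0,.0006]) if n=="top" else np.array([-.0013,.0009,-.0026])
    q=(P+off-c)@H; r=np.hypot(q[:,1],q[:,2])
    for nm,m in (("back",(r<.046)&(np.abs(q[:,0]-.022)<.008)),("lens",(r<.046)&(np.abs(q[:,0]+.022)<.008))):
        if m.sum()>60:
            X=q[m]; 
            for _ in range(6):
                A=np.c_[X[:,1:],np.ones(len(X))]; w,*_=np.linalg.lstsq(A,X[:,0],rcond=None); res=X[:,0]-A@w; X=X[np.abs(res)<2*res.std()]
            nv=H@np.array([1,-w[0],-w[1]]); nv/=np.linalg.norm(nv); b=-nv
            print(n,nm,m.sum(),"az",np.arctan2(b[1],b[0]),"tilt",np.arcsin(-b[2]),"offs",w[2],"rms",res.std())
    m=(np.abs(q[:,0])<.019)&(np.abs(r-.05)<.008)&(q[:,2]>-.02)&(np.abs(q[:,1])<.047)&np.isfinite(r)
    if m.sum()>60:
        X=q[m]
        def g(x):
            ax=np.array([1,x[0],x[1]]);ax/=np.linalg.norm(ax);v=X-np.array([0,x[2],x[3]]);v=v-np.outer(v@ax,ax);return np.linalg.norm(v,axis=1)-.05
        o=least_squares(g,np.zeros(4),loss='soft_l1',f_scale=.002); nv=H@np.r_[1,o.x[:2]];nv/=np.linalg.norm(nv);b=-nv
        J=np.linalg.inv(o.jac.T@o.jac)*np.var(o.fun); print(n,"cyl",m.sum(),"az",np.arctan2(b[1],b[0]),"tilt",np.arcsin(-b[2]),"c",o.x[2:],"sig",np.sqrt(np.diag(J))[:2])
E
python3 chk.py 8 1.88 .485
```

```text
top back 464 az 1.878388628754493 tilt 0.4868930586300496 offs 0.02224786433238623 rms 0.0005880320234009587
top cyl 502 az 1.8727477502320182 tilt 0.4771337484403408 c [ 0.0008 -0.0003] sig [0.011  0.0075]
side lens 270 az 1.8863623807899383 tilt 0.48461324781887843 offs -0.021701629521212847 rms 0.0007806522561149188
side cyl 360 az 1.8741392044351621 tilt 0.5048017727979188 c [-0.0006 -0.    ] sig [0.0197 0.0128]
```

Run:
```python
from h import *
for n in("top","side"):
    P=cloud(n,np.load(n+"0.npz")['d']).reshape(-1,3)
    m=(np.abs(P[:,2])<.012)&(P[:,0]>.3)&(P[:,0]<.8)&(P[:,1]>-.4)&(P[:,1]<.5)
    X=P[m]
    for _ in range(5):
        A=np.c_[X[:,:2],np.ones(len(X))];w=np.linalg.lstsq(A,X[:,2],rcond=None)[0];r=X[:,2]-A@w;X=X[np.abs(r)<2.5*r.std()]
    print(n,len(X),w,r.std(),"slope along beam",w[:2]@np.array([-.303,.953]))
    # tweezers relative to the drum/base consistent?
```

```text
top 41588 [ 0.00082933  0.00134395 -0.00102426] 0.0021155534885296894 slope along beam 0.0010294982528662934
side 30864 [ 0.00119856 -0.00245759  0.00205355] 0.0017748876009841626 slope along beam -0.002705244141683719
```

Face fits, corrected for the table slope, give a tilt of about 0.485 against 0.477 wanted, so the beam lands about 8 mm short. There is plenty of time, so I'll trim it by straddling the drum lower and nudging with the front finger.

>>> step_arm:
  targets:
    - [0,0,-0.03,0]
    - [0,0,-0.03,0]
    - [0,0,-0.03,0]
    - [0,0,-0.03,0]
    - [0,0,0,-0.124]
    - [0,0,0,-0.1245]
    - [0,0,0,0]
    - [0,0,0,0]
  claw: 100

```text
t: 13.95
eef_pos: [0.4506, -0.0361, 0.3354]
eef_rot: [3.105, 0.476, 0.003]
ft_force: [0.2, -0.8, -0.5]
opening: 0.0853
```

```bash
python3 go.py .6190 -.0179 .3345 -1.2626
```

```text
t 13.95 pos [ 0.4506 -0.0361  0.3354] tool y az -1.2665 zax [ 0.0019 -0.0004 -1.    ] q6 1.0335284641341609 F [ 0.2245 -0.7937 -0.4522] op 0.0853
shift tool [0.1661 0.0331 0.0012]
turn about tool z (mod pi) -0.0039157032149410576
```

>>> step_arm:
  targets:
    - [0.0277,0.0055,0,0]
    - [0.0277,0.0055,0,0]
    - [0.0277,0.0055,0,0]
    - [0.0277,0.0055,0,0]
    - [0.0277,0.0055,0,0]
    - [0.0277,0.0055,0,0]
    - [0,0,0,0]
    - [0,0,0,0]

```text
t: 14.75
eef_pos: [0.6186, -0.0171, 0.3339]
eef_rot: [-3.105, -0.479, 0.002]
ft_force: [-0.5, 0.2, -0.5]
opening: 0.0853
```

```bash
python3 go.py .6190 -.0179 .205 -1.2626
```

```text
t 14.75 pos [ 0.6186 -0.0171  0.3339] tool y az -1.2649 zax [-0.0013  0.0002 -1.    ] q6 1.1256562621022028 F [-0.5273  0.1544 -0.5334] op 0.0853
shift tool [0.0003 0.0009 0.1289]
turn about tool z (mod pi) -0.0023000941807695963
```

>>> step_arm:
  targets:
    - [0,0,0.03,0]
    - [0,0,0.03,0]
    - [0,0,0.02,0]
    - [0,0,0.015,0]
    - [0,0,0.015,0]
    - [0,0,0.01,0]
    - [0,0,0.009,0]
    - [0,0,0,0]
    - [0,0,0,0]

```text
t: 15.65
eef_pos: [0.6187, -0.0173, 0.2057]
eef_rot: [3.105, 0.48, 0.001]
ft_force: [0.3, 0.3, -0.0]
opening: 0.0853
```

>>> step_arm:
  targets:
    - [0,0.003,0,0]
    - [0,0.003,0,0]
    - [0,0.002,0,0]
    - [0,0,0,0]
    - [0,0,0,0]

```text
t: 16.15
eef_pos: [0.6211, -0.0249, 0.2054]
eef_rot: [-3.105, -0.48, -0.0]
ft_force: [-0.2, 0.1, -0.3]
opening: 0.0855
```

```bash
python3 go.py; python3 look.py 9 1.88 .48 1; python3 chk.py 9 1.88 .485
```

```text
t 16.15 pos [ 0.6211 -0.0249  0.2054] tool y az -1.2637 zax [ 0.0001  0.0001 -1.    ] q6 1.1124237848346963 F [-0.2495  0.0719 -0.2813] op 0.0855
('side',) [ 0.6218 -0.027   1.8822  0.4985 -0.0015  0.0006 -0.0028] 1182.3515296236428 {'side': 721} beam hits 0.516301258676294 0.3008179942842334
('top',) [ 0.6218 -0.027   1.8623  0.4792 -0.0001  0.0006  0.0001] 338.11313616144406 {'top': 252} beam hits 0.5181083475847917 0.31863801219578525
('top', 'side') [ 0.6218 -0.027   1.8797  0.4953  0.0001  0.0001  0.0003 -0.0015  0.0006
 -0.0028] 1522.117724854289 {'top': 252, 'side': 721} beam hits 0.5162783500947831 0.30365348492829375
top back 151 az 1.876487825131628 tilt 0.48186021904041654 offs 0.022628486934770566 rms 0.0006433290594696459
side lens 229 az 1.8802394646313476 tilt 0.48833823897857 offs -0.02170808560464831 rms 0.0005527880330441331
side cyl 234 az 1.8665688353294534 tilt 0.4542123786949808 c [-0.0008 -0.0003] sig [0.0211 0.0173]
```

View pics/side9.png

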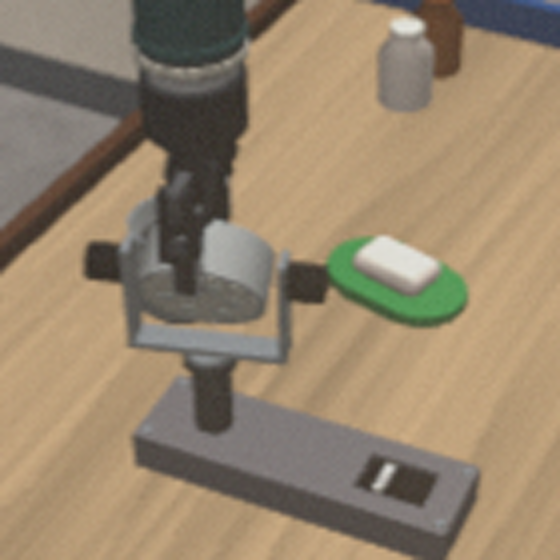

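>>> step_arm:
  targets:
    - [0,0.001,0,0]
    - [0,0.001,0,0]
    - [0,0,0,0]
    - [0,0,0,0]

```text
t: 16.65
eef_pos: [0.6217, -0.0267, 0.2053]
eef_rot: [-3.104, -0.481, 0.0]
ft_force: [0.1, 0.3, 0.2]
opening: 0.0855
```

>>> step_arm:
  targets:
    - [0,0.001,0,0]
    - [0,0,0,0]
    - [0,0,0,0]

```text
t: 16.95
eef_pos: [0.622, -0.0277, 0.2053]
eef_rot: [-3.104, -0.481, 0.0]
ft_force: [0.5, -0.1, -0.0]
opening: 0.0852
```

>>> step_arm:
  targets:
    - [0,0.001,0,0]
    - [0,0,0,0]
    - [0,0,0,0]

```text
t: 17.25
eef_pos: [0.6222, -0.0285, 0.2054]
eef_rot: [-3.104, -0.481, 0.0]
ft_force: [-0.3, 1.5, 0.4]
opening: 0.0853
```

>>> step_arm:
  targets:
    - [0,0.001,0,0]
    - [0,0.001,0,0]
    - [0,0.001,0,0]
    - [0,0,0,0]
    - [0,0,0,0]

```text
t: 17.75
eef_pos: [0.6229, -0.0302, 0.2057]
eef_rot: [-3.102, -0.48, -0.0]
ft_force: [-1.8, 7.4, 5.2]
opening: 0.0857
```

```bash
python3 go.py; python3 look.py 10 1.88 .38 1; python3 chk.py 10 1.88 .385
```

```text
t 17.75 pos [ 0.6229 -0.0302  0.2057] tool y az -1.2635 zax [-0.0004  0.0024 -1.    ] q6 1.1021553654666232 F [-1.8237  7.3526  5.2057] op 0.0857
('side',) [ 0.6218 -0.027   1.8822  0.4849 -0.0014  0.0004 -0.0032] 1267.0513520632694 {'side': 755} beam hits 0.5127932593483623 0.311773153846487
('top',) [ 0.6218 -0.027   1.8613  0.4746 -0.      0.0004  0.0003] 317.0240036588937 {'top': 216} beam hits 0.5172691569599575 0.32261469035964785
('top', 'side') [ 0.6218 -0.027   1.8781  0.4837  0.0002  0.      0.0005 -0.0014  0.0004
 -0.0032] 1585.0581526741266 {'top': 216, 'side': 755} beam hits 0.5138680246109737 0.3131663259915275
top back 101 az 1.864805509938191 tilt 0.4587014795524543 offs 0.022853643945977897 rms 0.0006906153556817708
side lens 251 az 1.8837655376852604 tilt 0.4783463302591274 offs -0.02187893729605675 rms 0.0006992730698188045
side cyl 226 az 1.882901273734059 tilt 0.4406343647112289 c [-0.0009 -0.    ] sig [0.0246 0.0214]
```

Friction on the front corner works against the push, because that corner has to rise as it tilts back. I'll move the finger along the corner's arc: back and up.

>>> step_arm:
  targets:
    - [0,0.0005,-0.001,0]
    - [0,0.0005,-0.001,0]
    - [0,0.0005,-0.001,0]
    - [0,0,0,0]
    - [0,0,0,0]

```text
t: 18.35
eef_pos: [0.6232, -0.032, 0.2082]
eef_rot: [-3.103, -0.481, 0.001]
ft_force: [-1.3, 6.1, 2.7]
opening: 0.0849
```

```bash
python3 go.py; python3 look.py 11 1.88 .38 1; python3 chk.py 11 1.88 .4
```

```text
t 18.35 pos [ 0.6232 -0.032   0.2082] tool y az -1.2634 zax [-0.0009  0.0017 -1.    ] q6 1.1000610000500952 F [-1.3331  6.0591  2.6882] op 0.0849
('side',) [ 0.6218 -0.027   1.8877  0.4311 -0.0015  0.0006 -0.0031] 1307.9082292554433 {'side': 794} beam hits 0.49480159428934967 0.3603241548082543
('top',) [ 0.6218 -0.027   1.867   0.4029 -0.0001  0.0009  0.0001] 290.78061768684734 {'top': 188} beam hits 0.4933744545682498 0.3937824316240197
('top', 'side') [ 0.6218 -0.027   1.8857  0.4248  0.      0.0002  0.0002 -0.0015  0.0006
 -0.003 ] 1602.1136862405708 {'top': 188, 'side': 794} beam hits 0.49343061788809095 0.36714684894242205
top back 74 az 1.8762618477513686 tilt 0.3993205429463273 offs 0.022970729862028243 rms 0.0006370985967890276
side lens 283 az 1.8820673484680785 tilt 0.42180723679340143 offs -0.02182643747086675 rms 0.0008478157025969593
side cyl 226 az 1.8976899814300596 tilt 0.4354521618900451 c [-0.0006  0.0001] sig [0.0204 0.0167]
```

>>> step_arm:
  targets:
    - [0,0.0005,-0.0008,0]
    - [0,0.0005,-0.0008,0]
    - [0,0,0,0]
    - [0,0,0,0]

```text
t: 18.85
eef_pos: [0.6235, -0.0332, 0.2096]
eef_rot: [-3.103, -0.481, 0.001]
ft_force: [-2.0, 5.0, 1.4]
opening: 0.0855
```

```bash
python3 go.py; python3 look.py 12 1.88 .38 1; python3 chk.py 12 1.88 .38
```

```text
t 18.85 pos [ 0.6235 -0.0332  0.2096] tool y az -1.2635 zax [-0.0011  0.0012 -1.    ] q6 1.0986656246904458 F [-2.0025  4.9557  1.4342] op 0.0855
('side',) [ 0.6218 -0.027   1.8901  0.4012 -0.0014  0.0007 -0.0028] 1257.5037461334086 {'side': 814} beam hits 0.4831031629979707 0.3926166676406125
('top',) [ 0.6218 -0.027   1.8528  0.3718 -0.0001  0.0013  0.0001] 266.5284630211819 {'top': 177} beam hits 0.48800820065857453 0.4347970130915884
('top', 'side') [ 0.6218 -0.027   1.8873  0.3971  0.      0.0002  0.0003 -0.0014  0.0007
 -0.0028] 1527.776185430872 {'top': 177, 'side': 814} beam hits 0.4826415184678142 0.3978930469315969
top cyl 65 az 1.6200288950300623 tilt 0.41328890080668435 c [-0.0054 -0.001 ] sig [0.3319 0.0665]
side lens 315 az 1.8931819281480675 tilt 0.3901782669711464 offs -0.02168811039133767 rms 0.0008257920838471766
side cyl 229 az 1.8736619688154192 tilt 0.39298612097858554 c [-0.0008 -0.0001] sig [0.0195 0.0154]
```

>>> step_arm:
  targets:
    - [0,0.0003,-0.0004,0]
    - [0,0,0,0]
    - [0,0,0,0]

```text
t: 19.25
eef_pos: [0.6236, -0.0335, 0.2099]
eef_rot: [-3.103, -0.481, 0.001]
ft_force: [-1.0, 5.1, 0.5]
opening: 0.0855
```

>>> step_arm:
  targets:
    - [0,-0.002,0.001,0]
    - [0,-0.002,0.001,0]
    - [0,-0.004,0,0]
    - [0,-0.004,0,0]
    - [0,0,0,0]
    - [0,0,-0.02,0]
    - [0,0,-0.03,0]
    - [0,0,-0.03,0]
    - [0,0,-0.03,0]
    - [0,0,-0.02,0]
    - [0,0,0,0]

```text
t: 20.35
eef_pos: [0.6224, -0.0233, 0.3423]
eef_rot: [3.102, 0.48, 0.011]
ft_force: [-0.3, 0.2, -0.5]
opening: 0.0851
```

```bash
python3 go.py; python3 look.py 13 1.88 .48 1; python3 chk.py 13 1.88 .48;  python3 chk.py 7 1.88 .48
```

```text
t 20.35 pos [ 0.6224 -0.0233  0.3423] tool y az -1.2635 zax [ 0.0073 -0.0014 -1.    ] q6 1.1155695010216438 F [-0.2668  0.2416 -0.5333] op 0.0851
('side',) [ 0.6218 -0.027   1.8841  0.4857 -0.0013  0.001  -0.0027] 776.2282733374075 {'side': 874} beam hits 0.5123702292307308 0.3108534101569668
('top',) [ 0.6218 -0.027   1.8751  0.4767 -0.0004  0.      0.0002] 162.24092348259848 {'top': 581} beam hits 0.5130455977533566 0.31939724948602444
('top', 'side') [ 0.6218 -0.027   1.8791  0.4819 -0.0003 -0.      0.0002 -0.0013  0.001
 -0.0027] 939.7366553344608 {'top': 581, 'side': 874} beam hits 0.5130387339809114 0.3145886774324804
top back 372 az 1.8735992699146693 tilt 0.47518848815915643 offs 0.022463244193171156 rms 0.0006655316376123935
top cyl 87 az 1.8547112871411133 tilt 0.3294607293701056 c [0.0016 0.0022] sig [0.0495 0.096 ]
side lens 278 az 1.8842070129919053 tilt 0.47987352604341116 offs -0.021709508089377494 rms 0.0007806937869000489
side cyl 362 az 1.869132372509901 tilt 0.5027134803455207 c [-0.0007  0.    ] sig [0.0183 0.0122]
top back 396 az 1.876901151302048 tilt 0.4829776722055997 offs 0.02241340151041175 rms 0.0005970446362133406
top cyl 311 az 1.8508834587764613 tilt 0.4670651852979304 c [ 0.0007 -0.0002] sig [0.0203 0.0188]
side lens 275 az 1.8791569990612058 tilt 0.48906431259225236 offs -0.02165630481694667 rms 0.000611678163363652
side cyl 364 az 1.8572001846994215 tilt 0.47635184039240647 c [-0.0008 -0.    ] sig [0.0193 0.0128]
```

The tilt is now about 0.477, right on target. Next is the switch.

>>> step_arm:
  targets:
    - [0,0,0,0.124]
    - [0,0,0,0.1235]
    - [0,0,0,0]
    - [0,0,0,0]
  claw: 0

```text
t: 20.85
eef_pos: [0.6198, -0.0227, 0.3369]
eef_rot: [-3.14, -0.099, 0.004]
ft_force: [-0.1, 1.3, -0.9]
opening: 0.0284
```

```bash
python3 go.py .4503 -.0368 .3423 -1.511
```

```text
t 20.85 pos [ 0.6198 -0.0227  0.3369] tool y az -1.5078 zax [-0.0023  0.0003 -1.    ] q6 1.359834640615428 F [-0.1331  1.2537 -0.9072] op 0.0284
shift tool [-0.1701  0.0034 -0.005 ]
turn about tool z (mod pi) 0.0031638537684086643
```

>>> step_arm:
  targets:
    - [-0.03,0,0,0.003]
    - [-0.03,0.001,0,0]
    - [-0.03,0.001,0,0]
    - [-0.03,0.001,0,0]
    - [-0.03,0.0005,0,0]
    - [-0.02,0,0,0]
    - [0,0,0.03,0]
    - [0,0,0.03,0]
    - [0,0,0.03,0]
    - [0,0,0.03,0]
    - [0,0,0,0]
    - [0,0,0,0]

```text
t: 22.05
eef_pos: [0.4506, -0.0359, 0.2183]
eef_rot: [-3.14, -0.091, 0.002]
ft_force: [-0.0, 0.4, 0.1]
opening: -0.0002
```

```bash
python3 go.py .4503 -.0368 .07 -1.511
```

```text
t 22.05 pos [ 0.4506 -0.0359  0.2183] tool y az -1.5125 zax [-0.0015  0.0004 -1.    ] q6 1.27990056128242 F [-0.0336  0.4254  0.0629] op -0.0002
shift tool [-0.0001  0.001   0.1483]
turn about tool z (mod pi) -0.0015425841955303277
```

Run:
```python
from h import *
for n in("top","side"):
    P=cloud(n,np.load(n+"8.npz")['d']).reshape(-1,3)
    for z0 in np.arange(.2,.6,.03):
        m=(P[:,2]>z0)&(P[:,2]<z0+.03)&(np.hypot(P[:,0]-.4505,P[:,1]+.036)<.15)
        if n=="top" or 1: 
            m&=~((np.hypot(P[:,0]-.622,P[:,1]+.027)<.11)&(P[:,2]<.26))
            if m.sum()>5: print(n,round(z0-.2145,3),m.sum(),"x",P[m,0].min().round(3),P[m,0].max().round(3),"y",P[m,1].min().round(3),P[m,1].max().round(3))
```

```text
top 0.076 14 x 0.442 0.459 y -0.096 -0.092
top 0.316 13 x 0.383 0.42 y -0.084 0.022
top 0.346 374 x 0.328 0.508 y -0.104 0.034
top 0.376 4236 x 0.303 0.507 y -0.104 0.04
side -0.014 49 x 0.44 0.458 y -0.043 -0.02
side 0.016 60 x 0.436 0.46 y -0.068 -0.002
side 0.046 109 x 0.433 0.461 y -0.086 0.021
side 0.076 200 x 0.43 0.47 y -0.057 0.027
side 0.106 168 x 0.413 0.478 y -0.041 0.004
side 0.135 310 x 0.413 0.482 y -0.052 0.004
side 0.166 254 x 0.412 0.485 y -0.054 0.005
side 0.196 338 x 0.411 0.486 y -0.059 0.004
side 0.226 339 x 0.412 0.484 y -0.045 0.004
side 0.256 368 x 0.411 0.491 y -0.048 0.003
side 0.286 326 x 0.409 0.478 y -0.045 0.005
side 0.316 282 x 0.404 0.501 y -0.038 0.037
side 0.346 661 x 0.35 0.506 y 0.011 0.049
side 0.376 963 x 0.329 0.505 y -0.084 0.054
```

>>> step_arm:
  targets:
    - [0,0.001,0.03,0]
    - [0,0,0.03,0]
    - [0,0,0.03,0]
    - [0,0,0.03,0]
    - [0,0,0.02,0]
    - [0,0,0.016,0]
    - [0,0,0,0]
    - [0,0,0,0]

```text
t: 22.85
eef_pos: [0.4524, -0.0373, 0.0635]
eef_rot: [3.14, 0.09, 0.003]
ft_force: [-1.2, -0.3, 0.2]
opening: 0.0
```

```bash
python3 go.py .4503 -.0368 .042 -1.511
python3 - <<'E'
from h import *
p,d=vision.read_camera("side"); np.savez("side14.npz",p=p,d=d)
cv2.imwrite("pics/side14.png",cv2.resize(p[210:260,255:325,::-1],None,fx=11,fy=11,interpolation=cv2.INTER_CUBIC))
E
```

```text
t 22.85 pos [ 0.4524 -0.0373  0.0635] tool y az -1.5134 zax [ 0.0019 -0.0004 -1.    ] q6 1.2786598464043992 F [-1.1782 -0.3489  0.2393] op 0.0
shift tool [-0.0021 -0.0006  0.0215]
turn about tool z (mod pi) -0.0023790761651840686
```

View pics/side14.png

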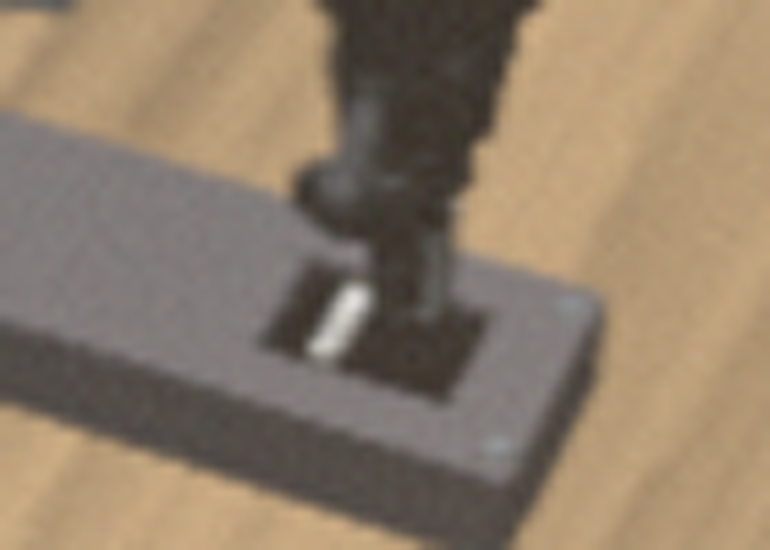

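The closed fingertip hangs right over the free part of the recess, with the white ridge at (340,320) ahead of it. I'll lower it in.

>>> step_arm:
  targets:
    - [-0.0015,0,0.006,0]
    - [0,0,0.005,0]
    - [0,0,0.004,0]
    - [0,0,0.003,0]
    - [0,0,0.002,0]
    - [0,0,0,0]
    - [0,0,0,0]

```text
t: 23.6
eef_pos: [0.4494, -0.037, 0.0423]
eef_rot: [-3.14, -0.089, 0.0]
ft_force: [0.2, 0.6, 0.1]
opening: 0.0001
```

```bash
python3 go.py .4503 -.0368 .042 -1.511
python3 - <<'E'
from h import *
p,d=vision.read_camera("side"); np.savez("side15.npz",p=p,d=d)
cv2.imwrite("pics/side15.png",cv2.resize(p[210:260,255:325,::-1],None,fx=11,fy=11,interpolation=cv2.INTER_CUBIC))
E
```

```text
t 23.6 pos [ 0.4494 -0.037   0.0423] tool y az -1.514 zax [-0.0002  0.0001 -1.    ] q6 1.2782183312212996 F [0.1634 0.6062 0.0508] op 0.0001
shift tool [ 0.0009 -0.0002  0.0003]
turn about tool z (mod pi) -0.0030179785214046184
```

View pics/side15.png

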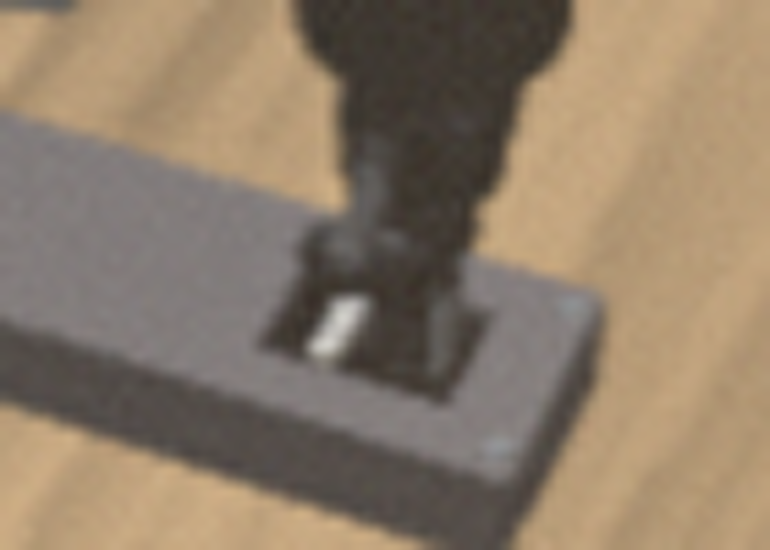

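>>> step_arm:
  targets:
    - [0.003,0,0,0]
    - [0.003,0,0,0]
    - [0.003,0,0,0]
    - [0.003,0,0,0]
    - [0,0,0,0]

```text
t: 24.15
eef_pos: [0.4616, -0.0363, 0.0423]
eef_rot: [-3.14, -0.089, 0.0]
ft_force: [-0.6, -0.5, 0.6]
opening: -0.0003
```

>>> step_arm:
  targets:
    - [0.002,0,0,0]
    - [0.002,0,0,0]
    - [0,0,0,0]
    - [0,0,0,0]

```text
t: 24.55
eef_pos: [0.4655, -0.0361, 0.0423]
eef_rot: [-3.14, -0.089, -0.0]
ft_force: [-0.4, 0.3, 1.4]
opening: 0.0
```

>>> step_arm:
  targets:
    - [0.001,0,0,0]
    - [0.001,0,0,0]
    - [0,0,0,0]

```text
t: 24.85
eef_pos: [0.4674, -0.036, 0.0423]
eef_rot: [-3.14, -0.089, 0.0]
ft_force: [-1.8, -0.6, 0.0]
opening: 0.0004
```

Run:
```python
from h import *
p,d=vision.read_camera("side"); np.savez("side16.npz",p=p,d=d)
cv2.imwrite("pics/side16.png",cv2.resize(p[210:260,255:325,::-1],None,fx=11,fy=11,interpolation=cv2.INTER_CUBIC))
```

```text
(no output)
```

View pics/side16.png

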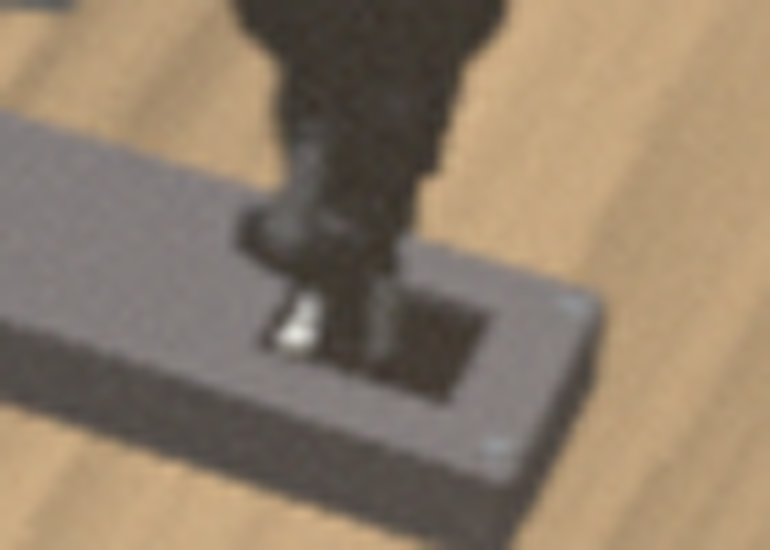

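The slider moved towards the post. I'll keep pushing until the stop shows in the force.

>>> step_arm:
  targets:
    - [0.001,0,0,0]
    - [0.001,0,0,0]
    - [0,0,0,0]

```text
t: 25.2
eef_pos: [0.4685, -0.0358, 0.0422]
eef_rot: [-3.14, -0.089, 0.003]
ft_force: [-4.6, -1.7, 2.0]
opening: -0.0
```

>>> step_arm:
  targets:
    - [0.001,0,0,0]
    - [0.001,0,0,0]
    - [0,0,0,0]

```text
t: 25.5
eef_pos: [0.4687, -0.0357, 0.042]
eef_rot: [-3.14, -0.09, 0.008]
ft_force: [-8.6, -3.2, 5.2]
opening: -0.0005
```

>>> step_arm:
  targets:
    - [0.001,0,0,0]
    - [0,0,0,0]
    - [0,0,0,0]

```text
t: 25.8
eef_pos: [0.4688, -0.0357, 0.042]
eef_rot: [-3.14, -0.09, 0.01]
ft_force: [-10.5, -4.6, 7.1]
opening: 0.0003
```

>>> step_arm:
  targets:
    - [-0.004,0,0,0]
    - [-0.004,0,0,0]
    - [-0.004,0,0,0]
    - [0,0,0,0]
    - [0,0,-0.005,0]
    - [0,0,-0.015,0]
    - [0,0,-0.03,0]
    - [0,0,-0.03,0]
    - [0,0,-0.04,0]
    - [0,0,-0.04,0]
    - [0,0,-0.04,0]
    - [0,0,-0.04,0]

```text
t: 27.0
eef_pos: [0.4604, -0.0363, 0.2847]
eef_rot: [3.14, 0.089, 0.002]
ft_force: [0.8, 0.0, -0.9]
opening: -0.0001
```

>>> step_arm:
  targets:
    - [0,0.03,-0.02,0]
    - [0,0.03,0,0]
    - [0,0.04,0,0]
    - [0,0.04,0,0]
    - [0,0.04,0,0]
    - [0,0.04,0,0]
    - [0,0,0,0]
    - [0,0,0,0]

```text
t: 27.8
eef_pos: [0.4728, -0.2566, 0.3023]
eef_rot: [-3.14, -0.086, -0.0]
ft_force: [-0.0, 1.0, 0.6]
opening: -0.0003
```

```bash
python3 go.py; python3 look.py 17 1.88 .48 1; python3 chk.py 17 1.88 .48; python3 sw.py top17.npz
python3 - <<'E'
from h import *
for n in("side","top"):
    p=np.load(n+"17.npz")['p']; cv2.imwrite(f"pics/full_{n}17.png",cv2.resize(p[:,:,::-1],(768,576),interpolation=cv2.INTER_CUBIC))
E
```

```text
t 27.8 pos [ 0.4728 -0.2566  0.3023] tool y az -1.5159 zax [ 0.      0.0006 -1.    ] q6 0.889719827765483 F [-0.0077  1.0101  0.5725] op -0.0003
('side',) [ 0.6218 -0.027   1.8818  0.4844 -0.0014  0.0009 -0.0026] 772.059183840664 {'side': 872} beam hits 0.5127972725799922 0.3122133703801959
('top',) [ 0.6218 -0.027   1.8813  0.4824 -0.0008 -0.      0.0006] 322.39068827774946 {'top': 1174} beam hits 0.512438403459742 0.3139301601933502
('top', 'side') [ 0.6219 -0.027   1.8815  0.4831 -0.0008 -0.      0.0006 -0.0014  0.0009
 -0.0026] 1094.4548033361018 {'top': 1174, 'side': 872} beam hits 0.5125939933989672 0.3132845522149426
top back 453 az 1.8776958090482965 tilt 0.4817544793343359 offs 0.02232188300744405 rms 0.0005801005692269685
top cyl 490 az 1.8799873814873205 tilt 0.47431479676018845 c [ 0.0007 -0.0003] sig [0.0115 0.0076]
side lens 276 az 1.8808524255594703 tilt 0.4805123024531639 offs -0.021639937181058583 rms 0.0007248484864872492
side cyl 363 az 1.8703598794377627 tilt 0.47416407861492876 c [-0.0006 -0.0001] sig [0.0195 0.0131]
recess ((0.46406474709510803, -0.03485684096813202), (0.054125647991895676, 0.03708513453602791), 1.4015833139419556) [ 0.46027592 -0.03617474]
ridge [ 0.48346829 -0.0330348 ] 23
```

View pics/full_side17.png

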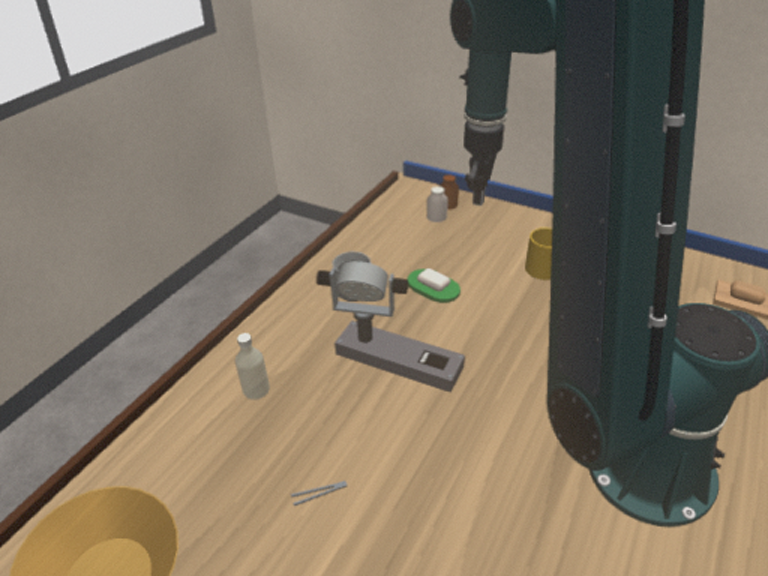

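View pics/full_top17.png

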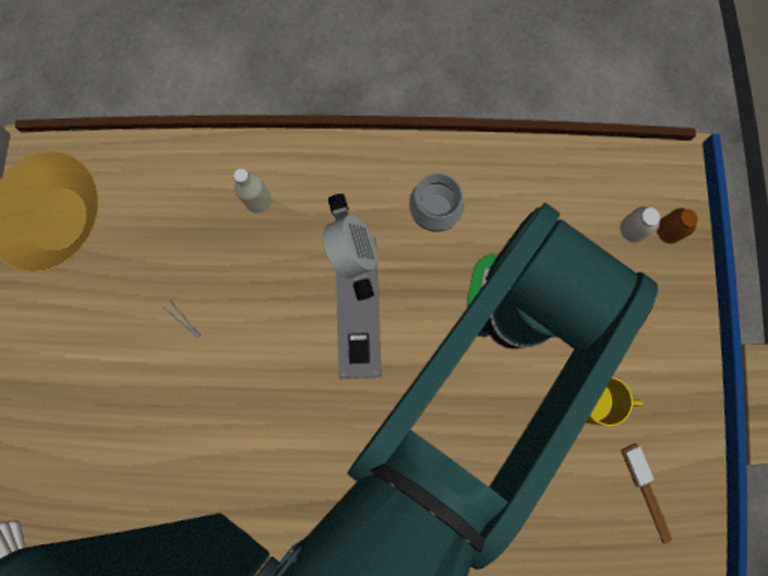

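The slider sits at the post end of its recess, the tweezers and the other objects look unmoved, and the head holds its aim. One last zoomed check of the switch and of the objects against the first picture.

Run:
```python
from h import *
a=np.load("top0.npz")['p'];b=np.load("top17.npz")['p']
cv2.imwrite("pics/sw_cmp.png",np.hstack([cv2.resize(x[215:248,222:258,::-1],None,fx=10,fy=10,interpolation=cv2.INTER_CUBIC) for x in(a,b)]))
def prof(x): return x[215:248,234:243].astype(float).min(-1).mean(1)
for x in(a,b):
    q=prof(x); w=np.clip(q-70,0,None); w[:1]=0; r=(w*np.arange(215,248))[3:18].sum()/w[3:18].sum(); print(r,planepoint("top",np.array(238.5),np.array(r),.0345), q[3:18].round())
d=np.abs(a.astype(int)-b.astype(int)).max(-1)
for nm,(r0,r1,c0,c1) in {"tweezers":(195,230,105,138),"bottle":(110,145,150,185),"lota":(112,157,270,312),"soap":(165,190,312,325)}.items(): print(nm,d[r0:r1,c0:c1].max(),d[r0:r1,c0:c1].mean())
```

```text
225.5958668197474 [ 0.48091961 -0.03440968  0.0345    ] [ 85.  86.  86.  77.  46.  16.  16.  15.  44. 101. 136. 112.  26.  17.
  16.]
222.94705093833784 [ 0.4884974  -0.03420233  0.0345    ] [ 98.  98.  98.  89.  55.  93. 159. 152. 104.  21.  21.  22.  21.  21.
  21.]
tweezers 23 17.14978354978355
bottle 26 16.53061224489796
lota 24 14.461375661375662
soap 150 17.71076923076923
```

View pics/sw_cmp.png

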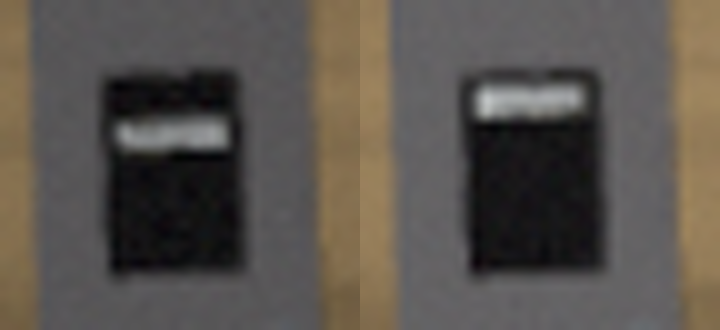

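The ridge went from row 227.9 to 223.4, about 12 mm, so the switch is fully on. Handing in.

```bash
python3 -c "
from plant import env; print(env.close_job())"
```

```text
the job is handed in; nothing more can be done
None
```

I aimed the lamp head at the tweezers first and then slid the switch fully on. The job was handed in at about 28 s, with the arm clear of everything.

- **Aim:** I gripped the drum and turned it past the mark to allow for the spring-back, then tilted it with one finger. The first release left the beam about 8 mm short, so I nudged it back once.
    - **Last check:** the whole-drum fit after the switch push puts the beam centre at about (0.513, 0.313) m. The tweezers' middle measures about (0.513, 0.3195) m, so the aim is within roughly 7 mm.
    - **Disagreements:** the separate fits gave tilts from 0.474 to 0.484 rad (0.477 wanted), which is a spread of about ±5 mm on the shelf. The two cameras differ by about 3 mm on where the tweezers lie. The pictures show no beam, so I could not check the light spot directly.
- **Switch:** I pushed it with the closed fingertip until it met its stop at about 10 N. The last picture shows the ridge moved by about 12 mm, to the post end of its recess.
- **Other things:** the tweezers, bottle and lota match the first picture. I saw no change in the soap holder or mug, though the arm partly hid both in the last top view.

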